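Lay out the tea board

TASK

On the wooden serving board with the two saucers on it, lay out the tea things that stand on the worktop to its right. Stack the two cardboard tea boxes in the exact middle of the board, between the two saucers, one squarely on top of the other (either may be the lower) with their broad faces parallel to the board's long edges; stand the honey jar in the middle of the larger saucer and the milk pot in the middle of the smaller saucer, and stand the tall tin centrally in front of the tea boxes (on the robot's side), halfway between the boxes and the front edge of the board. Everything stands upright; leave the saucers, the sugar jar and the drinking glass where they are.

Things in the scene. Friction and masses are not known exactly. Their poses are not given: they have to be found in the camera images.
- board: flat wooden serving board, 250 mm deep (its x, pointing away from the robot), 360 mm long (its y, pointing to the left), 22 mm thick (its z, up); origin at the centre of its underside, so its top is 22 mm above the origin. It does not move. It lies to the robot's left, turned by up to 9 degrees. Its front edge is at x = -125 mm
- saucer_large: the larger saucer, dark purple-red, round, 136 mm across, rim 18 mm high; it lies loose on the board, on the board's middle line, 113 mm left or right of the board's centre. Origin at the centre of its underside, z up; a thing put in its middle stands 10 mm above the origin
- saucer_small: the smaller saucer, white, round, 116 mm across, rim 13 mm high; it lies loose on the board, 113 mm from the board's centre on the side opposite to the larger saucer. Origin at the centre of its underside, z up; a thing put in its middle stands 6 mm above the origin
- honey_jar_mid (a point): honey jar (the one on the worktop to the right of the board): round glass jar with a wide black lid, 63 mm across (glass 60 mm), 94 mm tall; point at its centre, 47 mm above its foot, z up
- milk_pot_mid (a point): milk pot, on the worktop to the right of the board: small round pot, grey metal body, white lid with a ball knob on top; body 54 mm across and 74 mm tall, lid 60 mm across, 108 mm tall with the knob; point at its centre, 54 mm above its foot, z up. The lid (74 to 93 mm above the foot, the knob above that) is fixed: grip either the lid or the body
- tea_box_a_mid (a point): one cardboard tea box (yellow), on the worktop to the right of the board, 57 mm (its x) by 70 mm (its y) by 76 mm tall; point at its centre, 38 mm above its foot. The broad faces (70 mm wide) look along its x; they are the ones to grip (57 mm between them). Placed with its x along the board's x, either way round
- tea_box_b_mid (a point): the other cardboard tea box (green), on the worktop to the right of the board, 58 mm (its x) by 69 mm (its y) by 78 mm tall (a box set on top of it stands 76 mm above its foot); point at its centre, 39 mm above its foot. The broad faces (69 mm wide) look along its x; they are the ones to grip (58 mm between them). Placed with its x along the board's x, either way round
- tin_mid (a point): tall round tin with a printed label, on the worktop to the right of the board, 61 mm across, 104 mm tall; point at its centre, 52 mm above its foot, z up. Between the 57 mm deep stack of boxes and the board's front edge its place is 77 mm in front of the board's centre
- sugar_jar_mid (a point): bystander: low round glass jar with a wide white lid and white sugar in it, 67 mm across, 70 mm tall, standing among the things; point at its centre, 35 mm above its foot
- glass_mid (a point): bystander: clear drinking glass with a small picture, 66 mm across, 90 mm tall, on the worktop to the left of the board; point at its centre, 45 mm above its foot
Things that resemble listed ones, but are neither listed nor needed, are in the scene too. Leave any red look-alike of the part that bears tea_box_a_mid alone.

How it is judged:
By the outcome, as a careful person would: the job done as asked, in the order asked, and still so for the second after the job is handed in, with the robot touching nothing.
It also fails if it takes over 115 s, if anything falls off the work surface, if the arm or the gripper's body presses on something with over 40 N, if the wrist force passes 120 N, or if a joint passes its speed limit or range.

ROBOT

A 6-joint arm with a two-finger parallel gripper is mounted at the origin on a cart in front of the work surface, level with it; the furniture and walls round the work are solid. World frame = base frame: x ahead of the robot, y to its left, z up, the work surface at z = 0. Lengths are in m, angles in rad, forces in N, time in s.
With the tool pointing down it reaches from about 0.3 to 0.775 m from the base axis. Payload 14.6 kg.
Tool frame: the origin (TCP) lies midway between the tips of the shut fingers; the grasp point (between the pads) lies 19 mm behind it (grasp_offset is the distance from the TCP to the grasp point, in m); z points along the fingers, y is the line along which they close (so a half turn about z gives the same grasp; the last joint's range is limited). The gripper opens to 94 mm and grips with 3 to 60 N. Pads are 16 mm wide; open, the fingers measure 119 mm over their backs; the gripper's body (75 mm by 177 mm) begins 78 mm behind the grasp point.
Start: joints at [1.228, 0.3, 1.521, -0, 1.321, -0.067], TCP at [0.15, 0.529, 0.173] pointing down, gripper open.
Joint ranges: [-3.03, 3.03], [-0.79, 2.21], [0.23, 2.52], [-1.04, 4.18], [0, 3.07], [-2.55, 2.55]. Speed limits (rad/s): [2.22, 2.22, 2.57, 3.14, 3.14, 3.14].

INTERFACE

Orientations are given as [roll, pitch, yaw] about the fixed x, y, z axes, in that order (R = Rz(yaw) Ry(pitch) Rx(roll)).
In Python, from station import * gives the robot as it stands. The module is installed in compiled form; this text tells all that it offers.
- The arm moves only by the tool send_rows, never from a script. Its argument "rows" is a list of rows, each an object of numbers: "dx", "dy", "dz": the shift along the tool's x, y, z in mm; "roll": the turn about the tool's z in degrees; "jaw": the closure, from -1 (fully open) to 1 (shut). In form: [{"dx": .., "dy": .., "dz": .., "roll": .., "jaw": ..}, ...]. A call has 1 to 12 rows; each row shifts and turns the commanded pose from where the row before left it, along the tool's axes as they then stand; what a row does not reach is not made up. A row lasts 1/12 s, in which the tool goes at most 41.7 mm and 7.16 degrees, less where a joint would pass 70% of its speed; a pose out of reach is approached as far as the arm can. A call is refused whole if a number of a shift passes 41.7 or a number of a turn 7.16, either way. A call with a gripper value outside its range is refused whole. The fingers move at their own pace and stop on an object; "force" is the grip in N (left out, the last holds). Time passes only in rows, so rows that do not move let the fingers close. It gives the time, the measured TCP pose, the force, the opening and the grip force at its end, in the units of the state.
- get_obs(): the state, without advancing time (a new reading comes with each control period).
- camera(name): name is "side" or "top"; returns a dict with "frame" (400x640x3 uint8, red, green, blue), "z_map" (400x640 float32, m along the optical axis (not along the pixel's ray), 0 where there is no reading), "camera_matrix" (3x3 intrinsics, pixels), "rvec" (rotation vector, rad) and "tvec" (3), from world to camera coordinates, as OpenCV has them. Camera axes: x right, y down, z forward; pixel columns grow to the right and rows downward; lengths in m; the calibration is good to about 2 mm. A picture is of the moment at which its call begins.
- hand_in(): hands the job in; it is judged then, once.
The state is a dict: "time_s": time; "qpos": joint angles; "joint_vel": joint speeds; "tau": joint torques, N m; "ee_pos": TCP position; "eef_rot": TCP orientation; "force": force on the tool from outside, world axes, zero at the start; "moment": the same for the moment, N m; "grip_width": finger opening in m; "grip_force": force on a finger pad.
Only numpy, scipy, OpenCV 4.12 (cv2) and the standard library are available. Lean on these libraries where they do the work, as an engineer would, in place of code of your own. Each camera call takes 0.05 s, during which the arm holds its last target. There are 200 camera calls.

## Working session

There is one attempt and no reset: what is moved stays moved. The work goes in short steps, Python scripts to look and compute and a tool call to move; the robot and the scene stay as the last step left them, time stands still between calls to the robot, and variables do not carry over. Pictures are saved under pics/ and viewed, at most 14 in all, crops included, and the job is handed in when it is done.

Besides the shell and the picture viewer there is one more tool, called after ">>>" as name(argument=value, ...), one argument or row to a line, values as JSON. send_rows: Moves the arm, as the interface text tells. Its arguments: {"type":"object","properties":{"rows":{"type":"array"},"force":{"type":"number"}},"required":["rows"]}

```bash
mkdir -p pics; python3 - <<'E'
from station import *
import cv2, numpy as np
o=get_obs();print({k:np.round(o[k],3) for k in o})
for n in("top","side"):
    c=camera(n);np.savez(n+".npz",**c);cv2.imwrite(f"pics/{n}0.png",c["frame"][:,:,::-1]);R=cv2.Rodrigues(np.array(c["rvec"]))[0];print(n,c["camera_matrix"],-R.T@np.array(c["tvec"]).ravel(),R)
E
```

```text
{'time_s': np.float64(0.0), 'qpos': array([ 1.228,  0.3  ,  1.522,  0.   ,  1.321, -0.067]), 'joint_vel': array([-0.001,  0.   , -0.   ,  0.001,  0.   , -0.001]), 'tau': array([-2.0000e-03, -5.3180e+01, -3.5273e+01,  7.1000e-02,  2.4000e-02,
       -0.0000e+00]), 'ee_pos': array([0.15 , 0.529, 0.173]), 'eef_rot': array([-3.14 , -0.   ,  2.866]), 'force': array([ 0.037, -0.509,  0.57 ]), 'moment': array([-0.004, -0.006,  0.022]), 'grip_force': np.float64(0.0), 'grip_width': np.float64(0.094)}
top [[445.89860775   0.         327.36623123]
 [  0.         445.89860775 194.58333284]
 [  0.           0.           1.        ]] [0.12517274 0.08475954 1.7815547 ] [[ 0.02272115 -0.99972876 -0.00511457]
 [-0.97896819 -0.02121125 -0.20290726]
 [ 0.20274374  0.00961729 -0.9791846 ]]
side [[422.34628791   0.         321.1226329 ]
 [  0.         422.34628791 205.3809468 ]
 [  0.           0.           1.        ]] [ 0.12052451 -0.53223796  1.42681076] [[ 0.88036946 -0.47425815  0.00536812]
 [-0.41243262 -0.77109297 -0.48509273]
 [ 0.2341985   0.42484684 -0.87444624]]
```

View pics/top0.png

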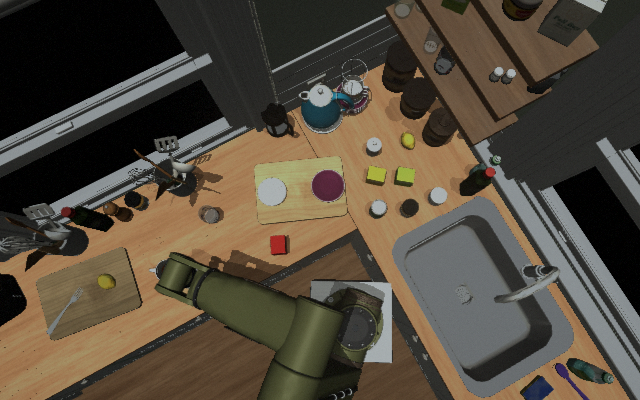

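View pics/side0.png

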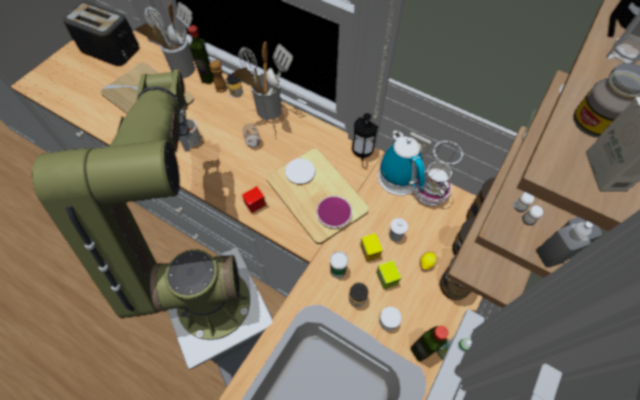

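The top view shows the board at (300,190), the small white saucer at (271,191) and the large purple one at (328,186). The boxes are at (376,176) and (405,177), with the red look-alike at (278,245). Three white-topped round things, at (374,146), (378,208) and (439,196), could be the milk pot, the tin or the sugar jar, so I'll enlarge them.

```bash
python3 - <<'E'
import cv2, numpy as np
a=np.load("top.npz")["frame"][125:225,345:465,::-1];b=np.load("side.npz")["frame"][210:335,320:450,::-1]
a=cv2.resize(a,(400,int(400*100/120)),interpolation=3);b=cv2.resize(b,(400,int(400*125/130)),interpolation=3)
a=cv2.copyMakeBorder(a,0,b.shape[0]-a.shape[0],0,0,0)
cv2.imwrite("pics/crop.png",cv2.convertScaleAbs(np.hstack([a,b]),alpha=1.3))
E
```

```text
(no output)
```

View pics/crop.png

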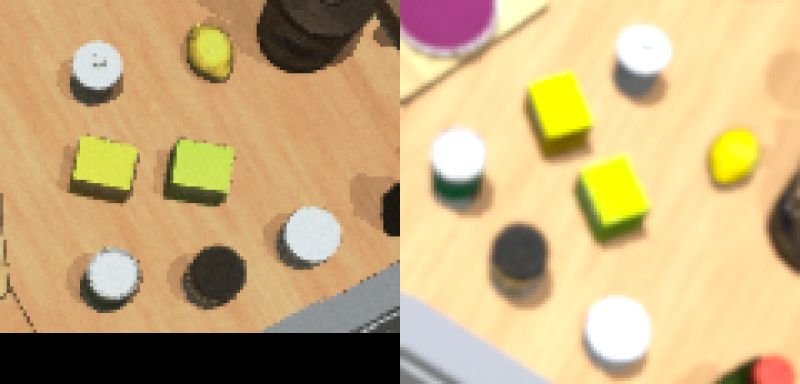

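The crop settles it. The milk pot, with its knob and grey body, is at top (374,146). The tin, tall with a green side, is at (378,208), and the honey jar with the black lid is at (410,207). The sugar jar, low with a wide white lid, is at (439,196). The yellow box is the left one and the green box the right one.

```bash
cat > h.py <<'E'
import cv2, numpy as np
def cloud(c):
    R=cv2.Rodrigues(np.array(c["rvec"]))[0];t=np.array(c["tvec"]).ravel();K=c["camera_matrix"];z=c["z_map"]
    v,u=np.mgrid[:400,:640];P=np.dstack([(u-K[0,2])/K[0,0]*z,(v-K[1,2])/K[1,1]*z,z])
    W=(P-t)@R;W[z<=0]=np.nan;return W
def proj(c,p):
    return cv2.projectPoints(np.array([p],float),np.array(c["rvec"]),np.array(c["tvec"]),c["camera_matrix"],None)[0].ravel()
def ray(c,uv,h):
    R=cv2.Rodrigues(np.array(c["rvec"]))[0];o=-R.T@np.array(c["tvec"]).ravel();K=c["camera_matrix"]
    uv=np.atleast_2d(uv).astype(float)
    d=np.c_[(uv[:,0]-K[0,2])/K[0,0],(uv[:,1]-K[1,2])/K[1,1],np.ones(len(uv))]@R
    return (o+d*((h-o[2])/d[:,2])[:,None])[:,:2]
def at(c,W,p,h,lo,r=.055):
    "points at height lo..h+15mm near p -> mask's biggest blob, ray cast onto h; centre, size, angle"
    m=(np.hypot(W[...,0]-p[0],W[...,1]-p[1])<r)&(W[...,2]>lo)&(W[...,2]<h+.015)
    n,l,s,_=cv2.connectedComponentsWithStats(m.astype(np.uint8));k=1+np.argmax(s[1:,4]);v,u=np.where(l==k)
    q=ray(c,np.c_[u,v],h);return q,cv2.minAreaRect((q*1000).astype(np.float32))
E
python3 - <<'E'
from h import *
top=np.load("top.npz");side=np.load("side.npz");Wt,Ws=cloud(top),cloud(side)
for n,uv,h in [("honey",(410,207),.094),("milk",(374,146),.093),("ya",(376,174),.076),("gb",(405,175),.078),("tin",(378,206),.104),("sugar",(439,195),.07),("glass",(210,214),.09),("sauL",(328,186),.04),("sauS",(271,191),.035),("red",(278,243),.076)]:
    p=ray(top,uv,h)[0]; r=.085 if n=="sauL" else .07 if n=="sauS" else .055
    for nm,c,W in(("t",top,Wt),("s",side,Ws)):
        try:
            lo=h-.010
            q,rc=at(c,W,p,h,lo,r);a=q.mean(0)*1000;(cc,rr)=cv2.minEnclosingCircle((q*1000).astype(np.float32))
            print(n,nm,"mean",a.round(),"circ",np.round(cc),round(rr,1),"rect",np.round(rc[0]),np.round(rc[1]),round(rc[2],1),"zmax",round(np.nanpercentile(W[tuple(proj(c,[*(a/1000),h]).astype(int)[::-1])][2],50),3))
        except Exception as e: print(n,nm,e)
b=ray(top,(300,190),.022)[0]
for nm,c,W in(("t",top,Wt),("s",side,Ws)):
    q,rc=at(c,W,b,.022,.014,.25);print("board",nm,np.round(rc[0],1),np.round(rc[1]),rc[2],len(q))
E
```

```text
honey t mean [ 436. -218.] circ [ 436. -218.] 31.6 rect [ 435. -219.] [58. 59.] 89.3 zmax 0.092
honey s mean [ 435. -224.] circ [ 434. -224.] 32.3 rect [ 435. -224.] [64. 59.] 59.8 zmax 0.092
milk t mean [684. -79.] circ [683. -78.] 29.8 rect [683. -79.] [55. 55.] 63.3 zmax 0.114
milk s mean [683. -85.] circ [681. -86.] 29.5 rect [681. -85.] [51. 56.] 61.8 zmax 0.096
ya t mean [567. -89.] circ [568. -90.] 42.0 rect [567. -89.] [69. 58.] 78.9 zmax 0.066
ya s mean [566. -94.] circ [567. -93.] 43.1 rect [566. -96.] [75. 57.] 78.7 zmax 0.073
gb t mean [ 565. -204.] circ [ 567. -204.] 43.1 rect [ 565. -204.] [69. 57.] 81.4 zmax 0.079
gb s mean [ 564. -210.] circ [ 564. -209.] 43.4 rect [ 564. -209.] [70. 58.] 82.5 zmax 0.077
tin t mean [430. -96.] circ [430. -95.] 30.7 rect [430. -95.] [58. 57.] 0.2 zmax 0.107
tin s mean [ 428. -101.] circ [ 429. -102.] 32.1 rect [ 428. -100.] [59. 61.] 14.7 zmax 0.101
sugar t mean [ 487. -333.] circ [ 487. -333.] 34.1 rect [ 487. -333.] [63. 66.] 45.6 zmax 0.069
sugar s mean [ 487. -339.] circ [ 487. -339.] 33.7 rect [ 487. -339.] [64. 65.] 61.8 zmax 0.068
glass t mean [405. 591.] circ [400. 582.] 25.5 rect [404. 590.] [16. 51.] 67.7 zmax 0.092
glass s mean [388. 534.] circ [392. 553.] 31.7 rect [391. 537.] [32. 63.] 85.6 zmax 0.023
sauL t mean [525. 102.] circ [525. 100.] 69.1 rect [525. 102.] [132. 132.] 1.2 zmax 0.027
sauL s mean [523.  97.] circ [524.  98.] 67.8 rect [524.  96.] [131. 131.] 61.9 zmax 0.031
sauS t mean [497. 327.] circ [497. 328.] 67.6 rect [499. 326.] [116. 127.] 81.3 zmax 0.032
sauS s mean [495. 321.] circ [494. 320.] 62.1 rect [496. 323.] [114. 115.] 13.1 zmax 0.031
red t mean [281. 287.] circ [282. 288.] 42.4 rect [281. 287.] [70. 56.] 6.9 zmax 0.066
red s mean [280. 280.] circ [279. 281.] 43.0 rect [280. 280.] [70. 60.] 5.7 zmax 0.074
board t [509.  213.6] [252. 360.] 7.415216445922852 4737
board s [508.1 207.2] [252. 363.] 7.369589328765869 4792
```

The board sits at about (508,210) with yaw 7.3°. The two cameras differ by a steady 6 mm in y, so I average them; that bias is the same for things and board. Next I check for tall obstacles and start turning the tool.

>>> send_rows(
  rows=[
    {"roll": 7.1,"dz": -3},
    {"roll": 7.1,"dz": -3},
    {"roll": 7.1,"dz": -3},
    {"roll": 7.1,"dz": -3},
    {"roll": 7.1,"dz": -3},
    {"roll": 7.1,"dz": -3},
    {"roll": 7.1,"dz": -3},
    {"roll": 7.1,"dz": -3},
    {"roll": 7.1,"dz": -3},
    {"roll": 7.1,"dz": -3},
    {"roll": 7.1},
    {"roll": 7.1},
  ],
  force=25,
)

```text
invalid input at $.rows[0]: expected keys dx, dy, dz, roll, jaw
```

```bash
cat > go.py <<'E'
import sys,numpy as np
from station import get_obs
o=get_obs();p=np.array(o["ee_pos"])*1000;y=o["eef_rot"][2]
def to(p,y,x,Y,z=None):
    d=np.array([x,Y])-p[:2];return d@[np.cos(y),np.sin(y)],d@[np.sin(y),-np.cos(y)],(p[2]-z if z else 0)
a=[float(v) for v in sys.argv[1:]]  # x y z yaw(deg), mm ; yaw turn first
yn=np.radians(a[3]) if len(a)>3 else y
print("tcp",p.round(1),"yaw",round(np.degrees(y),1),"q",np.round(o["qpos"],2),"t",round(float(o["time_s"]),2),"grip",o["grip_width"],o["grip_force"])
print("roll",round(((np.degrees(y-yn)+180)%360)-180,1),"shift before turn",np.round(to(p,y,*a[:3]),1),"after turn",np.round(to(p,yn,*a[:3]),1))
E
python3 go.py 566 -92 200 79
python3 - <<'E'
from h import *
for n in("top","side"):
    c=np.load(n+".npz");W=cloud(c).reshape(-1,3)
    W=W[(W[:,2]>.13)&(W[:,0]>.35)&(W[:,0]<.95)&(W[:,1]>-.35)&(W[:,1]<.4)]
    H,_,_=np.histogram2d(W[:,0],W[:,1],bins=[np.arange(.35,1,.1),np.arange(-.35,.46,.1)])
    print(n);print(H.astype(int)); 
    for i in np.argwhere(H>5): 
        s=W[(W[:,0]//.0001>=0)&(abs(W[:,0]-.4-.1*i[0])<.05)&(abs(W[:,1]+.3-.1*i[1])<.05)];print(.35+.1*i[0],-.35+.1*i[1],s.min(0).round(2),s.max(0).round(2))
E
```

```text
tcp [149.7 528.9 172.8] yaw 164.2 q [ 1.23  0.3   1.52 -0.    1.32 -0.07] t 0.1 grip 0.09436742124182727 0.0
roll 85.2 shift before turn [-569.7 -484.1  -27.2] after turn [-530.1  527.2  -27.2]
top
[[   0    0    0    0    0    0    0    0]
 [   0    0    0    0    0    0    0    0]
 [ 603    0    0    0    0    0    0    0]
 [3615    0    0    0    0    4  111    0]
 [2856  765    0   66  557  335 3171 2560]
 [1175 2221    4  229 1125 3021 1263    0]]
0.55 -0.35 [ 0.6  -0.35  0.39] [ 0.65 -0.32  0.87]
0.65 -0.35 [ 0.65 -0.35  0.13] [ 0.75 -0.26  0.94]
0.65 0.2500000000000001 [0.73 0.25 0.13] [0.75 0.35 0.17]
0.75 -0.35 [ 0.75 -0.35  0.13] [ 0.85 -0.25  0.91]
0.75 -0.24999999999999997 [ 0.78 -0.25  0.13] [ 0.85 -0.2   0.86]
0.75 -0.04999999999999993 [0.83 0.01 0.13] [0.85 0.05 0.2 ]
0.75 0.050000000000000044 [0.77 0.05 0.13] [0.85 0.15 0.25]
0.75 0.15000000000000002 [0.77 0.15 0.13] [0.85 0.22 0.22]
0.75 0.2500000000000001 [0.75 0.27 0.13] [0.85 0.35 0.86]
0.75 0.3500000000000001 [0.75 0.35 0.13] [0.8  0.4  0.88]
0.85 -0.35 [ 0.85 -0.35  0.13] [ 0.95 -0.25  0.71]
0.85 -0.249999999999
[... 903 characters left out ...]
99999993 [0.83 0.01 0.13] [0.85 0.05 0.2 ]
0.75 0.050000000000000044 [0.77 0.05 0.13] [0.85 0.15 0.25]
0.75 0.15000000000000002 [0.78 0.15 0.13] [0.85 0.22 0.22]
0.75 0.2500000000000001 [0.75 0.26 0.13] [0.85 0.35 0.71]
0.75 0.3500000000000001 [0.75 0.35 0.13] [0.79 0.4  0.66]
0.85 -0.35 [ 0.85 -0.27  0.86] [ 0.95 -0.25  0.94]
0.85 -0.24999999999999997 [ 0.85 -0.25  0.13] [ 0.95 -0.15  0.97]
0.85 -0.14999999999999997 [ 0.89 -0.15  0.13] [ 0.95 -0.05  0.21]
0.85 -0.04999999999999993 [ 0.85 -0.05  0.13] [0.95 0.05 0.28]
0.85 0.050000000000000044 [0.85 0.05 0.13] [0.95 0.15 0.76]
0.85 0.15000000000000002 [0.85 0.15 0.14] [0.93 0.25 0.74]
0.85 0.2500000000000001 [0.85 0.25 0.13] [0.88 0.3  0.7 ]
```

>>> send_rows(
  rows=[
    {"dx": 0,"dy": 0,"dz": -3,"roll": 7.1,"jaw": -1},
    {"dx": 0,"dy": 0,"dz": -3,"roll": 7.1,"jaw": -1},
    {"dx": 0,"dy": 0,"dz": -3,"roll": 7.1,"jaw": -1},
    {"dx": 0,"dy": 0,"dz": -3,"roll": 7.1,"jaw": -1},
    {"dx": 0,"dy": 0,"dz": -3,"roll": 7.1,"jaw": -1},
    {"dx": 0,"dy": 0,"dz": -3,"roll": 7.1,"jaw": -1},
    {"dx": 0,"dy": 0,"dz": -3,"roll": 7.1,"jaw": -1},
    {"dx": 0,"dy": 0,"dz": -3,"roll": 7.1,"jaw": -1},
    {"dx": 0,"dy": 0,"dz": -3,"roll": 7.1,"jaw": -1},
    {"dx": 0,"dy": 0,"dz": 0,"roll": 7.1,"jaw": -1},
    {"dx": 0,"dy": 0,"dz": 0,"roll": 7.1,"jaw": -1},
    {"dx": 0,"dy": 0,"dz": 0,"roll": 7.1,"jaw": -1},
  ],
  force=25,
)

```text
time_s: 1.1
ee_pos: [0.1497, 0.5291, 0.2001]
eef_rot: [-3.142, 0.001, 1.373]
force: [-0.5, -0.5, 0.1]
grip_width: 0.094
grip_force: 0.0
```

>>> send_rows(
  rows=[
    {"dx": -26.4,"dy": 26.5,"dz": 0,"roll": 0,"jaw": -1},
    {"dx": -26.4,"dy": 26.5,"dz": 0,"roll": 0,"jaw": -1},
    {"dx": -26.4,"dy": 26.5,"dz": 0,"roll": 0,"jaw": -1},
    {"dx": -26.4,"dy": 26.5,"dz": 0,"roll": 0,"jaw": -1},
    {"dx": -26.4,"dy": 26.5,"dz": 0,"roll": 0,"jaw": -1},
    {"dx": -26.4,"dy": 26.5,"dz": 0,"roll": 0,"jaw": -1},
    {"dx": -26.4,"dy": 26.5,"dz": 0,"roll": 0,"jaw": -1},
    {"dx": -26.4,"dy": 26.5,"dz": 0,"roll": 0,"jaw": -1},
    {"dx": -26.4,"dy": 26.5,"dz": 0,"roll": 0,"jaw": -1},
    {"dx": -26.4,"dy": 26.5,"dz": 0,"roll": 0,"jaw": -1},
  ],
)

```text
time_s: 1.93
ee_pos: [0.36, 0.2178, 0.2003]
eef_rot: [-3.142, 0.0, 1.379]
force: [0.2, 0.6, 0.4]
grip_width: 0.0942
grip_force: 0.0
```

>>> send_rows(
  rows=[
    {"dx": -26.4,"dy": 26.5,"dz": 0,"roll": 0,"jaw": -1},
    {"dx": -26.4,"dy": 26.5,"dz": 0,"roll": 0,"jaw": -1},
    {"dx": -26.4,"dy": 26.5,"dz": 0,"roll": 0,"jaw": -1},
    {"dx": -26.4,"dy": 26.5,"dz": 0,"roll": 0,"jaw": -1},
    {"dx": -26.4,"dy": 26.5,"dz": 0,"roll": 0,"jaw": -1},
    {"dx": -26.4,"dy": 26.5,"dz": 0,"roll": 0,"jaw": -1},
    {"dx": -26.4,"dy": 26.5,"dz": 0,"roll": 0,"jaw": -1},
    {"dx": -26.4,"dy": 26.5,"dz": 0,"roll": 0,"jaw": -1},
    {"dx": -26.4,"dy": 26.5,"dz": 0,"roll": 0,"jaw": -1},
    {"dx": -26.4,"dy": 26.5,"dz": 0,"roll": 0,"jaw": -1},
    {"dx": 0,"dy": 0,"dz": 0,"roll": 0,"jaw": -1},
  ],
)

```text
time_s: 2.85
ee_pos: [0.5708, -0.0949, 0.1989]
eef_rot: [-3.14, 0.001, 1.375]
force: [-0.6, 0.1, -0.3]
grip_width: 0.0942
grip_force: 0.0
```

```bash
python3 go.py 566 -92 36 79
python3 - <<'E'
from station import *
import cv2, numpy as np
for n in("side",):
    c=camera(n);np.savez(n+"1.npz",**c);cv2.imwrite(f"pics/{n}1.png",cv2.resize(c["frame"][150:350,250:500,::-1],(750,600)))
E
```

```text
tcp [570.8 -94.9 198.9] yaw 78.8 q [-0.23  0.35  1.4  -0.    1.4  -0.03] t 2.85 grip 0.09424784768927848 0.0
roll -0.2 shift before turn [  1.9  -5.3 162.9] after turn [  1.9  -5.3 162.9]
```

View pics/side1.png

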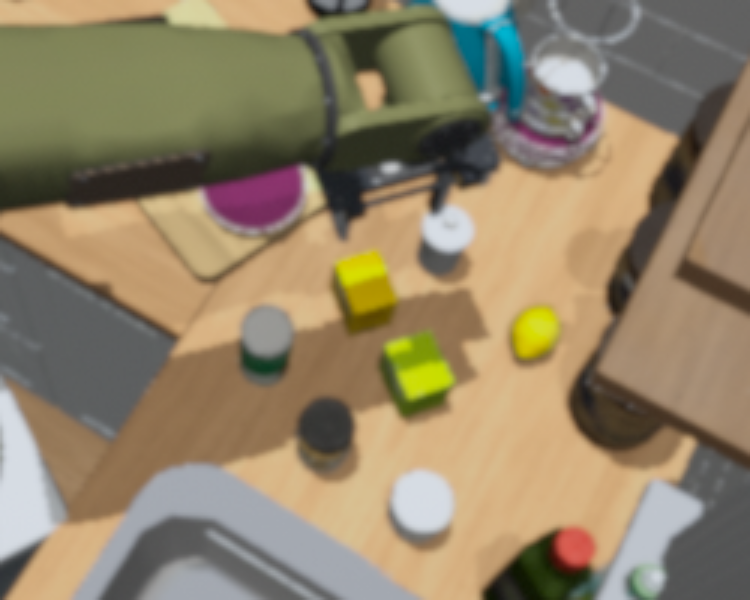

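The side view shows the hand above the yellow box, fingertips at crop (343,230) and (438,200), on either side of it. I descend and grip.

>>> send_rows(
  rows=[
    {"dx": 1,"dy": -3,"dz": 27,"roll": 0,"jaw": -1},
    {"dx": 1,"dy": -2,"dz": 27,"roll": 0,"jaw": -1},
    {"dx": 0,"dy": 0,"dz": 27,"roll": 0,"jaw": -1},
    {"dx": 0,"dy": 0,"dz": 27,"roll": 0,"jaw": -1},
    {"dx": 0,"dy": 0,"dz": 27,"roll": 0,"jaw": -1},
    {"dx": 0,"dy": 0,"dz": 27,"roll": 0,"jaw": -1},
    {"dx": 0,"dy": 0,"dz": 0,"roll": 0,"jaw": 0.3},
    {"dx": 0,"dy": 0,"dz": 0,"roll": 0,"jaw": 1},
    {"dx": 0,"dy": 0,"dz": 0,"roll": 0,"jaw": 1},
    {"dx": 0,"dy": 0,"dz": 0,"roll": 0,"jaw": 1},
    {"dx": 0,"dy": 0,"dz": 0,"roll": 0,"jaw": 1},
    {"dx": 0,"dy": 0,"dz": 0,"roll": 0,"jaw": 1},
  ],
)

```text
time_s: 3.9
ee_pos: [0.5654, -0.0874, 0.0396]
eef_rot: [3.139, 0.0, 1.379]
force: [0.2, -0.4, -0.2]
grip_width: 0.0574
grip_force: 0.4
```

```bash
python3 go.py 508.5 210.4 120 97.3
```

```text
tcp [565.4 -87.4  39.6] yaw 79.0 q [-0.22  0.49  1.59  0.    1.06 -0.03] t 3.9 grip 0.05737171358252629 0.4162401147186756
roll -18.3 shift before turn [ 281.5 -112.7  -80.4] after turn [302.6 -18.6 -80.4]
```

>>> send_rows(
  rows=[
    {"dx": 0,"dy": 0,"dz": 0,"roll": 0,"jaw": 1},
    {"dx": 0,"dy": 0,"dz": 0,"roll": 0,"jaw": 1},
    {"dx": 0,"dy": 0,"dz": 0,"roll": 0,"jaw": 1},
  ],
)

```text
time_s: 4.15
ee_pos: [0.5655, -0.0874, 0.0394]
eef_rot: [3.14, -0.0, 1.379]
force: [0.8, 0.8, 6.5]
grip_width: 0.0563
grip_force: 25.0
```

```bash
python3 go.py 508.5 210.4 120 97.3
```

```text
tcp [565.5 -87.4  39.4] yaw 79.0 q [-0.22  0.49  1.59  0.    1.06 -0.03] t 4.15 grip 0.05625443814624182 25.013251304626465
roll -18.3 shift before turn [ 281.5 -112.8  -80.6] after turn [302.7 -18.7 -80.6]
```

>>> send_rows(
  rows=[
    {"dx": 0,"dy": 0,"dz": -16,"roll": 0,"jaw": 1},
    {"dx": 0,"dy": 0,"dz": -25,"roll": -6.1,"jaw": 1},
    {"dx": 0,"dy": 0,"dz": -25,"roll": -6.1,"jaw": 1},
    {"dx": 0,"dy": 0,"dz": -5,"roll": -6.1,"jaw": 1},
    {"dx": 30.7,"dy": -1.9,"dz": 0,"roll": 0,"jaw": 1},
    {"dx": 38.4,"dy": -2.3,"dz": 0,"roll": 0,"jaw": 1},
    {"dx": 38.4,"dy": -2.3,"dz": 0,"roll": 0,"jaw": 1},
    {"dx": 38.4,"dy": -2.3,"dz": 0,"roll": 0,"jaw": 1},
    {"dx": 38.4,"dy": -2.3,"dz": 0,"roll": 0,"jaw": 1},
    {"dx": 38.4,"dy": -2.3,"dz": 0,"roll": 0,"jaw": 1},
    {"dx": 38.4,"dy": -2.3,"dz": 0,"roll": 0,"jaw": 1},
    {"dx": 38.4,"dy": -2.3,"dz": 0,"roll": 0,"jaw": 1},
  ],
)

```text
time_s: 5.15
ee_pos: [0.508, 0.2092, 0.1095]
eef_rot: [-3.141, 0.0, 1.698]
force: [0.7, 0.8, -1.2]
grip_width: 0.056
grip_force: 25.0
```

>>> send_rows(
  rows=[
    {"dx": 7.6,"dy": -0.6,"dz": 0,"roll": 0,"jaw": 1},
    {"dx": 0,"dy": 0,"dz": 0,"roll": 0,"jaw": 1},
    {"dx": 0,"dy": 0,"dz": 0,"roll": 0,"jaw": 1},
    {"dx": 0,"dy": 0,"dz": 0,"roll": 0,"jaw": 1},
  ],
)

```text
time_s: 5.48
ee_pos: [0.5075, 0.2137, 0.1093]
eef_rot: [-3.141, 0.0, 1.697]
force: [0.1, -0.2, -1.3]
grip_width: 0.0565
grip_force: 25.0
```

```bash
python3 go.py 508 214.8 62.5 97.3; python3 - <<'E'
from station import *
from h import *
for n in("top","side"):
    c=camera(n);np.savez(n+"2.npz",**c)
cv2.imwrite("pics/side2.png",cv2.resize(c["frame"][120:280,230:430,::-1],(750,600)))
W=cloud(c)
E
```

```text
tcp [507.5 213.7 109.3] yaw 97.2 q [ 0.33  0.36  1.59 -0.    1.19  0.21] t 5.48 grip 0.056512241082122085 24.975199699401855
roll -0.1 shift before turn [ 1.   0.6 46.8] after turn [ 1.   0.6 46.8]
```

View pics/side2.png

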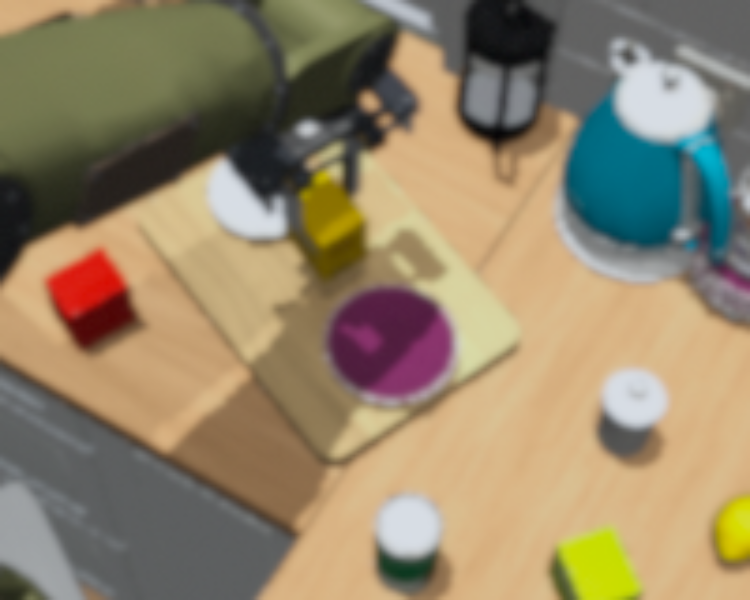

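The yellow box hangs at crop (330,230), between the white and the purple saucer and square to the board. I lower it.

>>> send_rows(
  rows=[
    {"dx": 1,"dy": 0.6,"dz": 12,"roll": 0,"jaw": 1},
    {"dx": 0,"dy": 0,"dz": 12,"roll": 0,"jaw": 1},
    {"dx": 0,"dy": 0,"dz": 12,"roll": 0,"jaw": 1},
    {"dx": 0,"dy": 0,"dz": 6,"roll": 0,"jaw": 1},
    {"dx": 0,"dy": 0,"dz": 4,"roll": 0,"jaw": 1},
    {"dx": 0,"dy": 0,"dz": 1,"roll": 0,"jaw": 1},
    {"dx": 0,"dy": 0,"dz": 0,"roll": 0,"jaw": 1},
  ],
)

```text
time_s: 6.17
ee_pos: [0.5077, 0.216, 0.0621]
eef_rot: [-3.141, 0.0, 1.698]
force: [0.1, -0.3, 0.2]
grip_width: 0.056
grip_force: 25.0
```

>>> send_rows(
  rows=[
    {"dx": 0,"dy": 0,"dz": 1,"roll": 0,"jaw": 1},
    {"dx": 0,"dy": 0,"dz": 0,"roll": 0,"jaw": 0},
    {"dx": 0,"dy": 0,"dz": 0,"roll": 0,"jaw": -0.4},
    {"dx": 0,"dy": 0,"dz": 0,"roll": 0,"jaw": -0.6},
    {"dx": 0,"dy": 0,"dz": 0,"roll": 0,"jaw": -1},
    {"dx": 0,"dy": 0,"dz": 0,"roll": 0,"jaw": -1},
    {"dx": 0,"dy": 0,"dz": -20,"roll": 0,"jaw": -1},
    {"dx": 0,"dy": 0,"dz": -30,"roll": 7,"jaw": -1},
    {"dx": 0,"dy": 0,"dz": -30,"roll": 5,"jaw": -1},
    {"dx": 0,"dy": 0,"dz": -10,"roll": 3.3,"jaw": -1},
    {"dx": 0,"dy": 0,"dz": 0,"roll": 0,"jaw": -1},
  ],
)

```text
time_s: 7.08
ee_pos: [0.5089, 0.2164, 0.1543]
eef_rot: [3.137, -0.002, 1.428]
force: [-0.0, -0.5, 0.7]
grip_width: 0.0941
grip_force: 0.0
```

```bash
python3 go.py 564.5 -207 150 82; python3 - <<'E'
from station import *
from h import *
for n in("top","side"):
    c=camera(n);W=cloud(c)
    h=.098
    q,rc=at(c,W,(.508,.21),h,.085,.06);print(n,rc,q.mean(0))
E
```

```text
tcp [508.9 216.4 154.3] yaw 81.8 q [0.34 0.32 1.54 0.   1.28 0.48] t 7.08 grip 0.09408448435009117 0.0
roll -0.2 shift before turn [-411.2  115.1    4.3] after turn [-411.6  113.9    4.3]Traceback (most recent call last):
  File "<stdin>", line 6, in <module>
  File "h.py", line 16, in at
    n,l,s,_=cv2.connectedComponentsWithStats(m.astype(np.uint8));k=1+np.argmax(s[1:,4]);v,u=np.where(l==k)
                                                                     ~~~~~~~~~^^^^^^^^^
    return _wrapfunc(a, 'argmax', axis=axis, out=out, **kwds)
    return bound(*args, **kwds)
ValueError: attempt to get argmax of an empty sequence
```

>>> send_rows(
  rows=[
    {"dx": -34.3,"dy": 9.5,"dz": 0,"roll": 0,"jaw": -1},
    {"dx": -34.3,"dy": 9.5,"dz": 0,"roll": 0,"jaw": -1},
    {"dx": -34.3,"dy": 9.5,"dz": 0,"roll": 0,"jaw": -1},
    {"dx": -34.3,"dy": 9.5,"dz": 0,"roll": 0,"jaw": -1},
    {"dx": -34.3,"dy": 9.5,"dz": 0,"roll": 0,"jaw": -1},
    {"dx": -34.3,"dy": 9.5,"dz": 0,"roll": 0,"jaw": -1},
    {"dx": -34.3,"dy": 9.5,"dz": 0,"roll": 0,"jaw": -1},
    {"dx": -34.3,"dy": 9.5,"dz": 0,"roll": 0,"jaw": -1},
    {"dx": -34.3,"dy": 9.5,"dz": 0,"roll": 0,"jaw": -1},
    {"dx": -34.3,"dy": 9.5,"dz": 0,"roll": 0,"jaw": -1},
    {"dx": -34.3,"dy": 9.5,"dz": 0,"roll": 0,"jaw": -1},
    {"dx": -34.3,"dy": 9.5,"dz": 0,"roll": 0,"jaw": -1},
  ],
)

```text
time_s: 8.13
ee_pos: [0.5626, -0.209, 0.1494]
eef_rot: [-3.139, -0.001, 1.434]
force: [0.5, 0.8, 0.3]
grip_width: 0.0938
grip_force: 0.0
```

>>> send_rows(
  rows=[
    {"dx": 0,"dy": 0,"dz": 0,"roll": 0,"jaw": -1},
    {"dx": 0,"dy": 0,"dz": 0,"roll": 0,"jaw": -1},
    {"dx": 0,"dy": 0,"dz": 0,"roll": 0,"jaw": -1},
    {"dx": 0,"dy": 0,"dz": 0,"roll": 0,"jaw": -1},
  ],
)

```text
time_s: 8.47
ee_pos: [0.5631, -0.2063, 0.1506]
eef_rot: [-3.14, -0.0, 1.433]
force: [-0.2, -0.6, 0.5]
grip_width: 0.0938
grip_force: 0.0
```

```bash
python3 go.py 564.5 -207 40 82; python3 - <<'E'
from station import *
from h import *
for n in("top","side"):
    c=camera(n);np.savez(n+"3.npz",**c);W=cloud(c)
    v,u=np.where((W[...,2]>.085)&(W[...,2]<.112)&(np.hypot(W[...,0]-.508,W[...,1]-.21)<.06))
    if len(v)>20:
        q=ray(c,np.c_[u,v],.098);print(n,cv2.minAreaRect((q*1000).astype(np.float32)))
    for nm,p,h,r in(("sL",(.524,.1),.04,.085),("sS",(.496,.324),.035,.075)):
        try:
            q,rc=at(c,W,p,h,h-.01,r);print(nm,n,rc)
        except Exception as e:print(nm,n,"hidden")
E
```

```text
tcp [ 563.1 -206.3  150.6] yaw 82.1 q [-0.41  0.43  1.4   0.    1.31 -0.27] t 8.47 grip 0.09381172128997375 0.0
roll 0.1 shift before turn [ -0.5   1.5 110.6] after turn [ -0.5   1.5 110.6]
top ((510.0406188964844, 214.7919158935547), (58.217864990234375, 69.16167449951172), 7.113539218902588)
sL top ((525.4899291992188, 102.21011352539062), (133.54071044921875, 133.4630889892578), 64.30128479003906)
sS top ((497.9469909667969, 325.7498779296875), (121.54226684570312, 120.074951171875), 6.0959577560424805)
side ((518.1864624023438, 231.87652587890625), (39.445648193359375, 71.25846862792969), 56.26044845581055)
sL side hidden
sS side ((492.6681823730469, 326.6266784667969), (117.45973205566406, 105.2351303100586), 16.036623001098633)
```

The top view puts the lower box about 1 mm from the board's centre, at 7.1°. Now I grip the green box.

>>> send_rows(
  rows=[
    {"dx": -0.5,"dy": 1.5,"dz": 25,"roll": 0,"jaw": -1},
    {"dx": 0,"dy": 0,"dz": 25,"roll": 0,"jaw": -1},
    {"dx": 0,"dy": 0,"dz": 25,"roll": 0,"jaw": -1},
    {"dx": 0,"dy": 0,"dz": 25,"roll": 0,"jaw": -1},
    {"dx": 0,"dy": 0,"dz": 10,"roll": 0,"jaw": -1},
    {"dx": 0,"dy": 0,"dz": 0,"roll": 0,"jaw": 0.3},
    {"dx": 0,"dy": 0,"dz": 0,"roll": 0,"jaw": 1},
    {"dx": 0,"dy": 0,"dz": 0,"roll": 0,"jaw": 1},
    {"dx": 0,"dy": 0,"dz": 0,"roll": 0,"jaw": 1},
    {"dx": 0,"dy": 0,"dz": 0,"roll": 0,"jaw": 1},
    {"dx": 0,"dy": 0,"dz": 0,"roll": 0,"jaw": 1},
    {"dx": 0,"dy": 0,"dz": 0,"roll": 0,"jaw": 1},
  ],
)

```text
time_s: 9.57
ee_pos: [0.5652, -0.2084, 0.0421]
eef_rot: [3.14, 0.0, 1.431]
force: [1.3, 0.5, 4.5]
grip_width: 0.0567
grip_force: 25.0
```

>>> send_rows(
  rows=[
    {"dx": 0,"dy": 0,"dz": 0,"roll": 0,"jaw": 1},
    {"dx": 0,"dy": 0,"dz": 0,"roll": 0,"jaw": 1},
    {"dx": 0,"dy": 0,"dz": 0,"roll": 0,"jaw": 1},
  ],
)

```text
time_s: 9.82
ee_pos: [0.5653, -0.2084, 0.0421]
eef_rot: [3.14, 0.0, 1.431]
force: [1.0, 0.8, 7.0]
grip_width: 0.0569
grip_force: 25.0
```

```bash
python3 go.py 508.5 215 190 97.3
```

```text
tcp [ 565.3 -208.4   42.1] yaw 82.0 q [-0.41  0.55  1.49  0.    1.1  -0.27] t 9.82 grip 0.05693615773684998 24.994643926620483
roll -15.3 shift before turn [ 411.3 -115.1 -147.9] after turn [ 427.1   -2.5 -147.9]
```

>>> send_rows(
  rows=[
    {"dx": 0,"dy": 0,"dz": -16,"roll": 0,"jaw": 1},
    {"dx": 0,"dy": 0,"dz": -28,"roll": -5.1,"jaw": 1},
    {"dx": 0,"dy": 0,"dz": -28,"roll": -5.1,"jaw": 1},
    {"dx": 0,"dy": 0,"dz": -28,"roll": -5.1,"jaw": 1},
    {"dx": 0,"dy": 0,"dz": -28,"roll": 0,"jaw": 1},
    {"dx": 25,"dy": 0,"dz": 0,"roll": 0,"jaw": 1},
    {"dx": 35,"dy": 0,"dz": 0,"roll": 0,"jaw": 1},
    {"dx": 35,"dy": 0,"dz": 0,"roll": 0,"jaw": 1},
    {"dx": 35,"dy": 0,"dz": 0,"roll": 0,"jaw": 1},
    {"dx": 35,"dy": 0,"dz": 0,"roll": 0,"jaw": 1},
    {"dx": 35,"dy": 0,"dz": 0,"roll": 0,"jaw": 1},
    {"dx": 35,"dy": -1,"dz": 0,"roll": 0,"jaw": 1},
  ],
)

```text
time_s: 10.82
ee_pos: [0.5332, 0.0263, 0.1691]
eef_rot: [-3.141, -0.0, 1.698]
force: [1.0, -0.8, -1.0]
grip_width: 0.057
grip_force: 25.0
```

>>> send_rows(
  rows=[
    {"dx": 35,"dy": -1,"dz": 0,"roll": 0,"jaw": 1},
    {"dx": 35,"dy": -1,"dz": 0,"roll": 0,"jaw": 1},
    {"dx": 35,"dy": 0,"dz": 0,"roll": 0,"jaw": 1},
    {"dx": 35,"dy": 0,"dz": 0,"roll": 0,"jaw": 1},
    {"dx": 30,"dy": 0,"dz": 0,"roll": 0,"jaw": 1},
    {"dx": 17,"dy": 0,"dz": 0,"roll": 0,"jaw": 1},
    {"dx": 0,"dy": 0,"dz": 0,"roll": 0,"jaw": 1},
    {"dx": 0,"dy": 0,"dz": 0,"roll": 0,"jaw": 1},
    {"dx": 0,"dy": 0,"dz": 0,"roll": 0,"jaw": 1},
    {"dx": 0,"dy": 0,"dz": 0,"roll": 0,"jaw": 1},
  ],
)

```text
time_s: 11.65
ee_pos: [0.5084, 0.209, 0.1693]
eef_rot: [-3.141, 0.0, 1.697]
force: [0.0, -0.2, 0.1]
grip_width: 0.0569
grip_force: 25.0
```

```bash
python3 go.py 508.7 210.4 140 97.2
```

```text
tcp [508.4 209.  169.3] yaw 97.2 q [ 0.32  0.3   1.53 -0.    1.31  0.2 ] t 11.65 grip 0.05692028281667533 24.983105063438416
roll 0.0 shift before turn [ 1.4  0.5 29.3] after turn [ 1.4  0.5 29.3]
```

>>> send_rows(
  rows=[
    {"dx": 0.7,"dy": 0.3,"dz": 10,"roll": 0,"jaw": 1},
    {"dx": 0,"dy": 0,"dz": 10,"roll": 0,"jaw": 1},
    {"dx": 0,"dy": 0,"dz": 5,"roll": 0,"jaw": 1},
    {"dx": 0,"dy": 0,"dz": 3,"roll": 0,"jaw": 1},
    {"dx": 0,"dy": 0,"dz": 0.7,"roll": 0,"jaw": 1},
    {"dx": 0,"dy": 0,"dz": 0,"roll": 0,"jaw": 1},
    {"dx": 0,"dy": 0,"dz": 0,"roll": 0,"jaw": 1},
  ],
)

```text
time_s: 12.23
ee_pos: [0.5085, 0.2108, 0.1409]
eef_rot: [3.141, -0.0, 1.698]
force: [-0.1, 0.2, -0.7]
grip_width: 0.057
grip_force: 25.0
```

```bash
python3 go.py 508.7 210.4 140 97.2;python3 - <<'E'
from station import *
from h import *
c=camera("side");cv2.imwrite("pics/side4.png",cv2.resize(c["frame"][140:260,250:400,::-1],(750,600),interpolation=cv2.INTER_CUBIC))
E
```

```text
tcp [508.5 210.8 140.9] yaw 97.3 q [0.33 0.33 1.56 0.   1.25 0.2 ] t 12.23 grip 0.0570285987034594 24.983125627040863
roll 0.1 shift before turn [-0.4  0.1  0.9] after turn [-0.4  0.1  0.9]
```

View pics/side4.png

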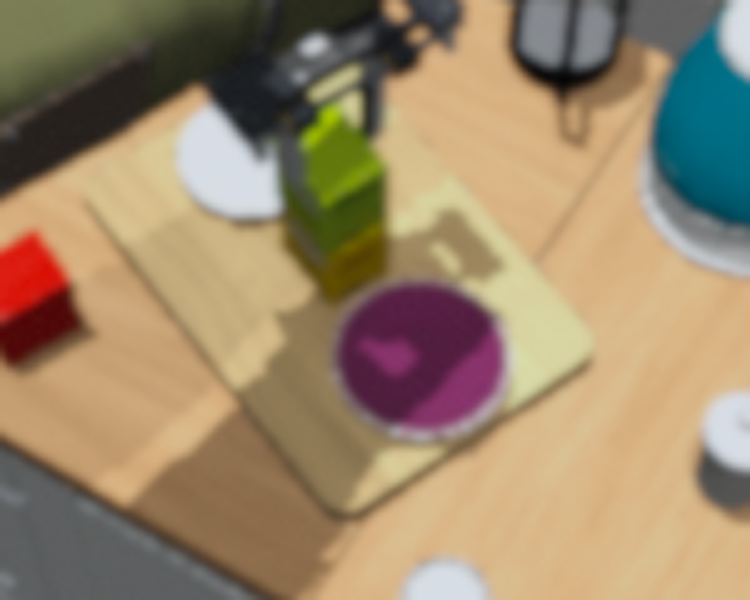

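>>> send_rows(
  rows=[
    {"dx": 0,"dy": 0,"dz": 1.3,"roll": 0,"jaw": 1},
    {"dx": 0,"dy": 0,"dz": 0,"roll": 0,"jaw": 1},
    {"dx": 0,"dy": 0,"dz": 0,"roll": 0,"jaw": 0},
    {"dx": 0,"dy": 0,"dz": 0,"roll": 0,"jaw": -0.4},
    {"dx": 0,"dy": 0,"dz": 0,"roll": 0,"jaw": -0.6},
    {"dx": 0,"dy": 0,"dz": 0,"roll": 0,"jaw": -1},
    {"dx": 0,"dy": 0,"dz": 0,"roll": 0,"jaw": -1},
    {"dx": 0,"dy": 0,"dz": -15,"roll": 0,"jaw": -1},
    {"dx": 0,"dy": 0,"dz": -30,"roll": 0,"jaw": -1},
    {"dx": 0,"dy": 0,"dz": -10,"roll": 0,"jaw": -1},
    {"dx": 0,"dy": 0,"dz": 0,"roll": 0,"jaw": -1},
  ],
)

```text
time_s: 13.2
ee_pos: [0.5094, 0.2112, 0.1969]
eef_rot: [3.137, -0.001, 1.698]
force: [0.1, 0.4, 0.6]
grip_width: 0.0941
grip_force: 0.0
```

```bash
python3 go.py 435 -221 140 97.2
```

```text
tcp [509.4 211.2 196.9] yaw 97.3 q [0.33 0.28 1.49 0.   1.37 0.2 ] t 13.2 grip 0.09413140050026593 0.0
roll 0.1 shift before turn [-419.2 -128.7   56.9] after turn [-419.4 -128.    56.9]
```

>>> send_rows(
  rows=[
    {"dx": -35,"dy": -10.7,"dz": 0,"roll": 0,"jaw": -1},
    {"dx": -35,"dy": -10.7,"dz": 0,"roll": 0,"jaw": -1},
    {"dx": -35,"dy": -10.7,"dz": 0,"roll": 0,"jaw": -1},
    {"dx": -35,"dy": -10.7,"dz": 0,"roll": 0,"jaw": -1},
    {"dx": -35,"dy": -10.7,"dz": 7,"roll": 0,"jaw": -1},
    {"dx": -35,"dy": -10.7,"dz": 7,"roll": 0,"jaw": -1},
    {"dx": -35,"dy": -10.7,"dz": 7,"roll": 0,"jaw": -1},
    {"dx": -35,"dy": -10.7,"dz": 7,"roll": 0,"jaw": -1},
    {"dx": -35,"dy": -10.7,"dz": 7,"roll": 0,"jaw": -1},
    {"dx": -35,"dy": -10.7,"dz": 7,"roll": 0,"jaw": -1},
    {"dx": -35,"dy": -10.7,"dz": 7,"roll": 0,"jaw": -1},
    {"dx": -35,"dy": -10.7,"dz": 7,"roll": 0,"jaw": -1},
  ],
)

```text
time_s: 14.2
ee_pos: [0.4332, -0.2236, 0.1368]
eef_rot: [-3.141, -0.001, 1.698]
force: [0.7, -0.2, 0.6]
grip_width: 0.0943
grip_force: 0.0
```

>>> send_rows(
  rows=[
    {"dx": 0,"dy": 0,"dz": 0,"roll": 0,"jaw": -1},
    {"dx": 0,"dy": 0,"dz": 0,"roll": 0,"jaw": -1},
    {"dx": 0,"dy": 0,"dz": 0,"roll": 0,"jaw": -1},
    {"dx": 0,"dy": 0,"dz": 0,"roll": 0,"jaw": -1},
  ],
)

```text
time_s: 14.53
ee_pos: [0.4345, -0.2211, 0.1381]
eef_rot: [-3.141, -0.0, 1.699]
force: [0.5, 0.0, -0.7]
grip_width: 0.0938
grip_force: 0.0
```

```bash
python3 go.py 435 -221 28 97.2;python3 - <<'E'
from station import *
from h import *
for n in("top","side"):
    c=camera(n);np.savez(n+"5.npz",**c);W=cloud(c)
    for h in(.174,):
        v,u=np.where((W[...,2]>h-.013)&(W[...,2]<h+.015)&(np.hypot(W[...,0]-.508,W[...,1]-.21)<.06))
        q=ray(c,np.c_[u,v],h)
        if len(v)>20: print(n,len(v),cv2.minAreaRect((q*1000).astype(np.float32)))
    for nm,p,h,r in(("honey",(.435,-.221),.094,.055),):
        try:
            q,rc=at(c,W,p,h,h-.01,r);print(nm,n,rc)
        except Exception as e:print(nm,n,"hidden")
E
```

```text
tcp [ 434.5 -221.1  138.1] yaw 97.4 q [-0.55  0.19  1.74  0.    1.21 -0.67] t 14.53 grip 0.0938353249933127 0.0
roll 0.2 shift before turn [  0.    0.5 110.1] after turn [  0.    0.5 110.1]
top 283 ((507.9970397949219, 214.05923461914062), (59.09145736694336, 68.02413177490234), 5.745082855224609)
honey top hidden
side 295 ((505.9876403808594, 206.11566162109375), (61.47420120239258, 75.81938171386719), 6.356011390686035)
honey side ((438.09844970703125, -233.74484252929688), (63.93058776855469, 40.35418701171875), 19.601314544677734)
```

>>> send_rows(
  rows=[
    {"dx": 0,"dy": 0.5,"dz": 25,"roll": 0,"jaw": -1},
    {"dx": 0,"dy": 0,"dz": 25,"roll": 0,"jaw": -1},
    {"dx": 0,"dy": 0,"dz": 25,"roll": 0,"jaw": -1},
    {"dx": 0,"dy": 0,"dz": 25,"roll": 0,"jaw": -1},
    {"dx": 0,"dy": 0,"dz": 10,"roll": 0,"jaw": -1},
    {"dx": 0,"dy": 0,"dz": 0,"roll": 0,"jaw": 0.3},
    {"dx": 0,"dy": 0,"dz": 0,"roll": 0,"jaw": 1},
    {"dx": 0,"dy": 0,"dz": 0,"roll": 0,"jaw": 1},
    {"dx": 0,"dy": 0,"dz": 0,"roll": 0,"jaw": 1},
    {"dx": 0,"dy": 0,"dz": 0,"roll": 0,"jaw": 1},
    {"dx": 0,"dy": 0,"dz": 0,"roll": 0,"jaw": 1},
    {"dx": 0,"dy": 0,"dz": 0,"roll": 0,"jaw": 1},
  ],
  force=30,
)

```text
time_s: 15.63
ee_pos: [0.4356, -0.2224, 0.0294]
eef_rot: [3.14, 0.001, 1.698]
force: [0.8, 0.5, 7.1]
grip_width: 0.0628
grip_force: 30.0
```

>>> send_rows(
  rows=[
    {"dx": 0,"dy": 0,"dz": 0,"roll": 0,"jaw": 1},
    {"dx": 0,"dy": 0,"dz": 0,"roll": 0,"jaw": 1},
  ],
)

```text
time_s: 15.8
ee_pos: [0.4356, -0.2224, 0.0294]
eef_rot: [3.14, 0.001, 1.698]
force: [2.2, 0.9, 7.4]
grip_width: 0.0629
grip_force: 30.0
```

```bash
python3 go.py 523.5 99 100 97.3
```

```text
tcp [ 435.6 -222.4   29.4] yaw 97.3 q [-0.55  0.34  1.83  0.    0.96 -0.67] t 15.8 grip 0.06292154065349922 30.003642375837956
roll -0.0 shift before turn [307.7 128.  -70.6] after turn [307.7 128.  -70.6]
```

>>> send_rows(
  rows=[
    {"dx": 0,"dy": 0,"dz": -20,"roll": 0,"jaw": 1},
    {"dx": 0,"dy": 0,"dz": -35,"roll": 0,"jaw": 1},
    {"dx": 0,"dy": 0,"dz": -35,"roll": 0,"jaw": 1},
    {"dx": 0,"dy": 0,"dz": -35,"roll": 0,"jaw": 1},
    {"dx": 20,"dy": 8,"dz": 0,"roll": 0,"jaw": 1},
    {"dx": 34,"dy": 14,"dz": 0,"roll": 0,"jaw": 1},
    {"dx": 34,"dy": 14,"dz": 0,"roll": 0,"jaw": 1},
    {"dx": 34,"dy": 14,"dz": 0,"roll": 0,"jaw": 1},
    {"dx": 34,"dy": 14,"dz": 0,"roll": 0,"jaw": 1},
    {"dx": 34,"dy": 14,"dz": 0,"roll": 0,"jaw": 1},
    {"dx": 34,"dy": 14,"dz": 0,"roll": 0,"jaw": 1},
    {"dx": 34,"dy": 14,"dz": 0,"roll": 0,"jaw": 1},
  ],
)

```text
time_s: 16.8
ee_pos: [0.507, 0.0491, 0.1532]
eef_rot: [-3.141, -0.0, 1.698]
force: [0.4, -0.4, -3.9]
grip_width: 0.0625
grip_force: 30.0
```

>>> send_rows(
  rows=[
    {"dx": 30,"dy": 13,"dz": 10,"roll": 0,"jaw": 1},
    {"dx": 18,"dy": 9,"dz": 15,"roll": 0,"jaw": 1},
    {"dx": 0,"dy": 0,"dz": 10,"roll": 0,"jaw": 1},
    {"dx": 0,"dy": 0,"dz": 10,"roll": 0,"jaw": 1},
    {"dx": 0,"dy": 0,"dz": 0,"roll": 0,"jaw": 1},
    {"dx": 0,"dy": 0,"dz": 0,"roll": 0,"jaw": 1},
    {"dx": 0,"dy": 0,"dz": 0,"roll": 0,"jaw": 1},
    {"dx": 0,"dy": 0,"dz": 0,"roll": 0,"jaw": 1},
  ],
)

```text
time_s: 17.47
ee_pos: [0.5233, 0.097, 0.1092]
eef_rot: [3.14, 0.0, 1.697]
force: [0.2, -0.3, -4.1]
grip_width: 0.0626
grip_force: 30.0
```

```bash
python3 go.py 523.7 97.6 62 97.3
```

```text
tcp [523.3  97.  109.2] yaw 97.2 q [ 0.11  0.32  1.65 -0.    1.17 -0.01] t 17.47 grip 0.06258663737166421 29.999167108226423
roll -0.1 shift before turn [ 0.5  0.5 47.2] after turn [ 0.5  0.5 47.2]
```

>>> send_rows(
  rows=[
    {"dx": 0,"dy": 0.4,"dz": 15,"roll": 0,"jaw": 1},
    {"dx": 0,"dy": 0,"dz": 15,"roll": 0,"jaw": 1},
    {"dx": 0,"dy": 0,"dz": 10,"roll": 0,"jaw": 1},
    {"dx": 0,"dy": 0,"dz": 4,"roll": 0,"jaw": 1},
    {"dx": 0,"dy": 0,"dz": 2,"roll": 0,"jaw": 1},
    {"dx": 0,"dy": 0,"dz": 0,"roll": 0,"jaw": 1},
    {"dx": 0,"dy": 0,"dz": 0,"roll": 0,"jaw": 1},
  ],
)

```text
time_s: 18.05
ee_pos: [0.5238, 0.0978, 0.0631]
eef_rot: [3.141, -0.0, 1.698]
force: [1.0, -0.4, -4.1]
grip_width: 0.0627
grip_force: 30.0
```

>>> send_rows(
  rows=[
    {"dx": 0,"dy": 0,"dz": 1,"roll": 0,"jaw": 1},
    {"dx": 0,"dy": 0,"dz": 0,"roll": 0,"jaw": 1},
  ],
)

```text
time_s: 18.22
ee_pos: [0.5236, 0.0978, 0.0617]
eef_rot: [3.141, -0.0, 1.698]
force: [-0.1, -0.3, -3.9]
grip_width: 0.0626
grip_force: 30.0
```

>>> send_rows(
  rows=[
    {"dx": 0,"dy": 0,"dz": 1,"roll": 0,"jaw": 1},
    {"dx": 0,"dy": 0,"dz": 0,"roll": 0,"jaw": 1},
  ],
)

```text
time_s: 18.38
ee_pos: [0.5237, 0.0981, 0.0615]
eef_rot: [3.14, -0.0, 1.698]
force: [-3.6, 1.9, 7.0]
grip_width: 0.0626
grip_force: 30.0
```

>>> send_rows(
  rows=[
    {"dx": 0,"dy": 0,"dz": 0.7,"roll": 0,"jaw": 1},
    {"dx": 0,"dy": 0,"dz": 0,"roll": 0,"jaw": 1},
  ],
)

```text
time_s: 18.55
ee_pos: [0.5238, 0.0982, 0.0614]
eef_rot: [3.14, -0.001, 1.698]
force: [-4.7, 2.0, 12.8]
grip_width: 0.0625
grip_force: 30.0
```

>>> send_rows(
  rows=[
    {"dx": 0,"dy": 0,"dz": -0.7,"roll": 0,"jaw": 0.2},
    {"dx": 0,"dy": 0,"dz": 0,"roll": 0,"jaw": -0.4},
    {"dx": 0,"dy": 0,"dz": 0,"roll": 0,"jaw": -0.7},
    {"dx": 0,"dy": 0,"dz": 0,"roll": 0,"jaw": -1},
    {"dx": 0,"dy": 0,"dz": 0,"roll": 0,"jaw": -1},
    {"dx": 0,"dy": 0,"dz": -15,"roll": 0,"jaw": -1},
    {"dx": 0,"dy": 0,"dz": -30,"roll": 0,"jaw": -1},
    {"dx": 0,"dy": 0,"dz": -30,"roll": 0,"jaw": -1},
    {"dx": 0,"dy": 0,"dz": -20,"roll": 0,"jaw": -1},
    {"dx": 0,"dy": 0,"dz": 0,"roll": 0,"jaw": -1},
  ],
)

```text
time_s: 19.38
ee_pos: [0.5252, 0.0979, 0.1597]
eef_rot: [3.135, 0.0, 1.698]
force: [0.8, 0.2, 1.0]
grip_width: 0.0939
grip_force: 0.0
```

```bash
python3 go.py 682.5 -82 160 97.3
```

```text
tcp [525.2  97.9 159.7] yaw 97.3 q [ 0.12  0.27  1.59 -0.    1.27 -0.01] t 19.38 grip 0.09388996729134505 0.0
roll -0.0 shift before turn [-198.5  133.2   -0.3] after turn [-198.5  133.2   -0.3]
```

>>> send_rows(
  rows=[
    {"dx": -28.3,"dy": 19,"dz": 0,"roll": 0,"jaw": -1},
    {"dx": -28.3,"dy": 19,"dz": 0,"roll": 0,"jaw": -1},
    {"dx": -28.3,"dy": 19,"dz": 0,"roll": 0,"jaw": -1},
    {"dx": -28.3,"dy": 19,"dz": 0,"roll": 0,"jaw": -1},
    {"dx": -28.3,"dy": 19,"dz": 0,"roll": 0,"jaw": -1},
    {"dx": -28.3,"dy": 19,"dz": 0,"roll": 0,"jaw": -1},
    {"dx": -28.3,"dy": 19,"dz": 0,"roll": 0,"jaw": -1},
    {"dx": 0,"dy": 0,"dz": 0,"roll": 0,"jaw": -1},
    {"dx": 0,"dy": 0,"dz": 0,"roll": 0,"jaw": -1},
    {"dx": 0,"dy": 0,"dz": 0,"roll": 0,"jaw": -1},
    {"dx": 0,"dy": 0,"dz": 0,"roll": 0,"jaw": -1},
  ],
)

```text
time_s: 20.3
ee_pos: [0.6801, -0.0809, 0.1553]
eef_rot: [-3.141, -0.0, 1.699]
force: [0.3, -0.1, 1.1]
grip_width: 0.0942
grip_force: 0.0
```

```bash
python3 go.py 682.5 -82 64 97.3;python3 - <<'E'
from station import *
from h import *
for n in("top","side"):
    c=camera(n);np.savez(n+"6.npz",**c);W=cloud(c)
    cv2.imwrite(f"pics/{n}6.png",cv2.resize(c["frame"][120:270,220:420,::-1] if n=="top" else c["frame"][140:290,250:450,::-1],(800,600)))
    for nm,p,h,r in(("honey",(.524,.1),.126,.055),("sL",(.524,.1),.04,.085)):
        try:
            q,rc=at(c,W,p,h,h-.01,r);print(nm,n,rc)
        except Exception as e:print(nm,n,"hidden")
E
```

```text
tcp [680.1 -80.9 155.3] yaw 97.3 q [-0.17  0.62  1.1   0.    1.42 -0.3 ] t 20.3 grip 0.09416832862040993 0.0
roll 0.0 shift before turn [-1.4  2.3 91.3] after turn [-1.4  2.3 91.3]
honey top ((522.954833984375, 101.77388763427734), (58.85511779785156, 57.31900405883789), 1.2262704372406006)
sL top ((525.474853515625, 102.25473022460938), (131.53292846679688, 132.404296875), 1.2455912828445435)
honey side hidden
sL side ((516.212646484375, 69.7527084350586), (75.8635025024414, 134.0723419189453), 75.50636291503906)
```

View pics/side6.png

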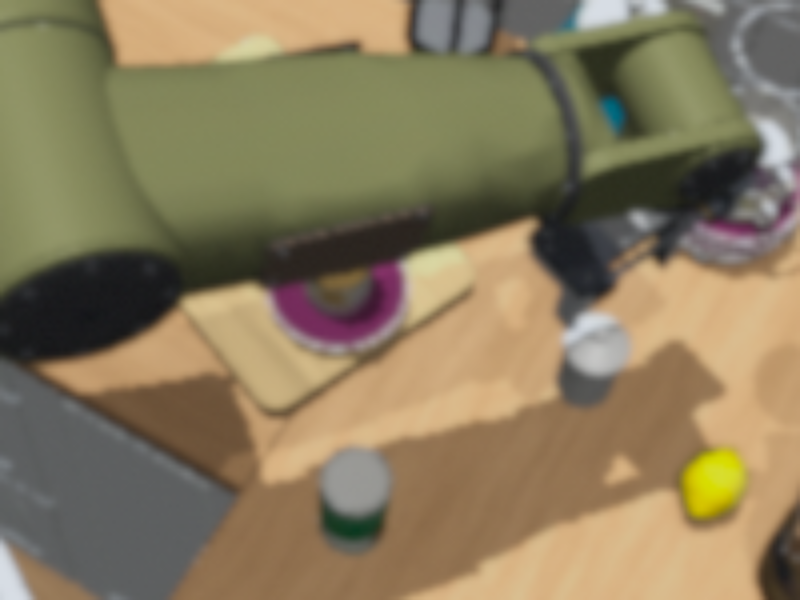

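The side view shows the honey jar in the purple saucer at (340,285), and the hand just above the milk pot at (595,355). I descend and grip its lid.

>>> send_rows(
  rows=[
    {"dx": -1.4,"dy": 2.3,"dz": 25,"roll": 0,"jaw": -1},
    {"dx": 0,"dy": 0,"dz": 25,"roll": 0,"jaw": -1},
    {"dx": 0,"dy": 0,"dz": 25,"roll": 0,"jaw": -1},
    {"dx": 0,"dy": 0,"dz": 16,"roll": 0,"jaw": -1},
    {"dx": 0,"dy": 0,"dz": 0,"roll": 0,"jaw": -1},
    {"dx": 0,"dy": 0,"dz": 0,"roll": 0,"jaw": 0.3},
    {"dx": 0,"dy": 0,"dz": 0,"roll": 0,"jaw": 1},
    {"dx": 0,"dy": 0,"dz": 0,"roll": 0,"jaw": 1},
    {"dx": 0,"dy": 0,"dz": 0,"roll": 0,"jaw": 1},
    {"dx": 0,"dy": 0,"dz": 0,"roll": 0,"jaw": 1},
    {"dx": 0,"dy": 0,"dz": 0,"roll": 0,"jaw": 1},
    {"dx": 0,"dy": 0,"dz": 0,"roll": 0,"jaw": 1},
  ],
)

```text
time_s: 21.4
ee_pos: [0.683, -0.0829, 0.0646]
eef_rot: [3.141, 0.0, 1.698]
force: [0.6, 0.3, 0.7]
grip_width: 0.051
grip_force: 0.0
```

>>> send_rows(
  rows=[
    {"dx": 0,"dy": 0,"dz": 0,"roll": 0,"jaw": 1},
    {"dx": 0,"dy": 0,"dz": 0,"roll": 0,"jaw": 1},
  ],
)

```text
time_s: 21.57
ee_pos: [0.6829, -0.083, 0.0644]
eef_rot: [3.142, 0.0, 1.698]
force: [0.6, 0.6, -0.4]
grip_width: 0.0374
grip_force: 0.0
```

```bash
python3 go.py 495 323.5 270 97.3
```

```text
tcp [682.9 -83.   64.4] yaw 97.3 q [-0.17  0.7   1.18  0.    1.26 -0.3 ] t 21.57 grip 0.03743918062722772 0.0
roll -0.0 shift before turn [ 427.  -134.8 -205.6] after turn [ 427.  -134.8 -205.6]
```

The fingers closed past the lid's width with no force, so I open them again and look.

>>> send_rows(
  rows=[
    {"dx": 0,"dy": 0,"dz": 0,"roll": 0,"jaw": -1},
    {"dx": 0,"dy": 0,"dz": 0,"roll": 0,"jaw": -1},
    {"dx": 0,"dy": 0,"dz": 0,"roll": 0,"jaw": -1},
    {"dx": 0,"dy": 0,"dz": 0,"roll": 0,"jaw": -1},
    {"dx": 0,"dy": 0,"dz": 0,"roll": 0,"jaw": -1},
  ],
)

```text
time_s: 21.98
ee_pos: [0.6829, -0.0829, 0.0643]
eef_rot: [-3.142, -0.0, 1.698]
force: [0.1, 0.3, -0.2]
grip_width: 0.0673
grip_force: 0.0
```

```bash
python3 go.py 682.5 -82 64 97.3;python3 - <<'E'
from station import *
from h import *
I=[]
for n in("top","side"):
    c=camera(n);np.savez(n+"7.npz",**c)
    u,v=proj(c,[.683,-.083,.05]).astype(int);print(u,v)
    I.append(cv2.resize(c["frame"][max(0,v-45):v+45,u-30:u+30,::-1],(400,600)))
cv2.imwrite("pics/z7.png",np.hstack(I))
E
```

```text
tcp [682.9 -82.9  64.3] yaw 97.3 q [-0.17  0.7   1.18  0.    1.26 -0.3 ] t 21.98 grip 0.06732342977765952 0.0
roll -0.0 shift before turn [ 1.  -0.3  0.3] after turn [ 1.  -0.3  0.3]
374 147
397 230
```

View pics/z7.png

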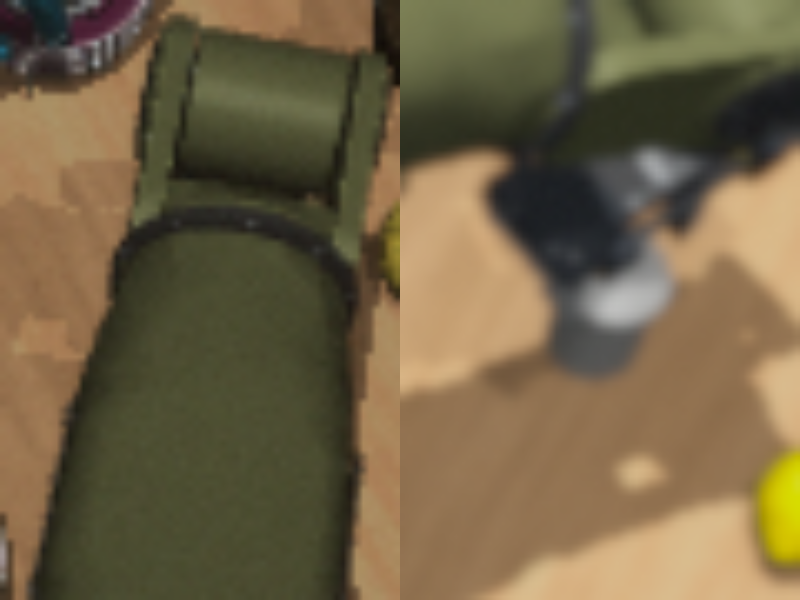

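The pot still stands upright at side pixel (401,228), and the fingers seem to be behind it in +y. I lift and measure again.

>>> send_rows(
  rows=[
    {"dx": 0,"dy": 0,"dz": 0,"roll": 0,"jaw": -1},
    {"dx": 0,"dy": 0,"dz": 0,"roll": 0,"jaw": -1},
    {"dx": 0,"dy": 0,"dz": 0,"roll": 0,"jaw": -1},
    {"dx": 0,"dy": 0,"dz": -15,"roll": 0,"jaw": -1},
    {"dx": 0,"dy": 0,"dz": -30,"roll": 0,"jaw": -1},
    {"dx": 0,"dy": 0,"dz": -30,"roll": 0,"jaw": -1},
    {"dx": 40,"dy": 0,"dz": 0,"roll": 0,"jaw": -1},
    {"dx": 40,"dy": 0,"dz": 0,"roll": 0,"jaw": -1},
    {"dx": 40,"dy": 0,"dz": 0,"roll": 0,"jaw": -1},
    {"dx": 0,"dy": 0,"dz": 0,"roll": 0,"jaw": -1},
    {"dx": 0,"dy": 0,"dz": 0,"roll": 0,"jaw": -1},
  ],
)

```text
time_s: 23.0
ee_pos: [0.6675, 0.0381, 0.1396]
eef_rot: [3.141, 0.0, 1.701]
force: [0.2, -0.1, 0.8]
grip_width: 0.0938
grip_force: 0.0
```

```bash
python3 - <<'E'
from station import *
from h import *
I=[]
for n in("top","side"):
    c=camera(n);np.savez(n+"8.npz",**c);W=cloud(c)
    u,v=proj(c,[.683,-.1,.08]).astype(int);print(u,v)
    I.append(cv2.resize(c["frame"][max(0,v-45):v+45,u-30:u+30,::-1],(400,600)))
    for h,lo,hi in((.093,.083,.12),(.05,.01,.12)):
        m=(W[...,2]>lo)&(W[...,2]<hi)&(np.hypot(W[...,0]-.683,W[...,1]+.1)<.07)
        vv,uu=np.where(m);q=ray(c,np.c_[uu,vv],h)*1000;print(n,h,len(q),cv2.minEnclosingCircle(q.astype(np.float32)),W[m].mean(0),W[m].max(0))
cv2.imwrite("pics/z8.png",np.hstack(I))
E
python3 go.py 682.5 -82 64 97.3
```

```text
379 145
top 0.093 133 ((683.474609375, -78.00349426269531), 29.563283920288086) [ 0.68475319 -0.07890657  0.09057329] [ 0.71099152 -0.05120543  0.10955557]
top 0.05 225 ((685.8742065429688, -104.41999816894531), 55.4795036315918) [ 0.68041605 -0.07854772  0.07626692] [ 0.7449501  -0.05120543  0.10955557]
401 230
side 0.093 170 ((681.1425170898438, -86.33757019042969), 29.718952178955078) [ 0.68346164 -0.08470054  0.08969245] [ 0.71344132 -0.05350877  0.11027468]
side 0.05 311 ((686.8196411132812, -80.48847198486328), 45.71156311035156) [ 0.67851534 -0.08843387  0.0722516 ] [ 0.71705317 -0.05350877  0.11027468]
tcp [667.7  35.6 139.4] yaw 97.3 q [-0.    0.59  1.18 -0.    1.37 -0.13] t 23.1 grip 0.09401718189316943 0.0
roll -0.0 shift before turn [-118.5   -0.3   75.4] after turn [-118.5   -0.3   75.4]
```

View pics/z8.png

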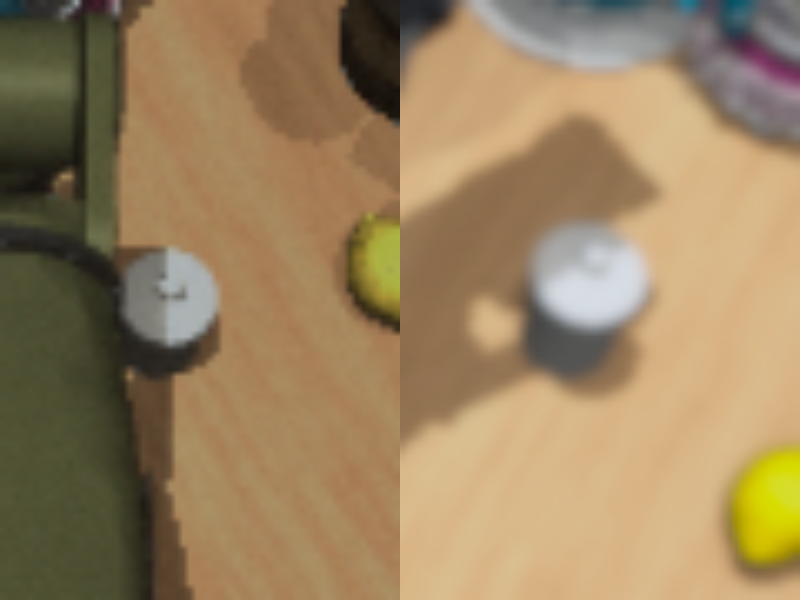

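The pot hasn't moved and stands at (682,-82), so the hand was right over it and the lid gave nothing to grip at that height. I go back and grip the metal body lower down.

>>> send_rows(
  rows=[
    {"dx": -39.5,"dy": 0,"dz": 0,"roll": 0,"jaw": -1},
    {"dx": -39.5,"dy": 0,"dz": 0,"roll": 0,"jaw": -1},
    {"dx": -39.5,"dy": 0,"dz": 0,"roll": 0,"jaw": -1},
    {"dx": 0,"dy": 0,"dz": 0,"roll": 0,"jaw": -1},
    {"dx": 0,"dy": 0,"dz": 0,"roll": 0,"jaw": -1},
    {"dx": 0,"dy": 0,"dz": 25,"roll": 0,"jaw": -1},
    {"dx": 0,"dy": 0,"dz": 25,"roll": 0,"jaw": -1},
    {"dx": 0,"dy": 0,"dz": 25,"roll": 0,"jaw": -1},
    {"dx": 0,"dy": 0,"dz": 25,"roll": 0,"jaw": -1},
    {"dx": 0,"dy": 0,"dz": 5,"roll": 0,"jaw": -1},
    {"dx": 0,"dy": 0,"dz": 0,"roll": 0,"jaw": -1},
    {"dx": 0,"dy": 0,"dz": 0,"roll": 0,"jaw": -1},
  ],
)

```text
time_s: 24.1
ee_pos: [0.6833, -0.0814, 0.0357]
eef_rot: [3.14, 0.0, 1.698]
force: [0.1, 0.1, 0.7]
grip_width: 0.0939
grip_force: 0.0
```

>>> send_rows(
  rows=[
    {"dx": 0,"dy": 0,"dz": 0,"roll": 0,"jaw": 0.3},
    {"dx": 0,"dy": 0,"dz": 0,"roll": 0,"jaw": 1},
    {"dx": 0,"dy": 0,"dz": 0,"roll": 0,"jaw": 1},
    {"dx": 0,"dy": 0,"dz": 0,"roll": 0,"jaw": 1},
    {"dx": 0,"dy": 0,"dz": 0,"roll": 0,"jaw": 1},
    {"dx": 0,"dy": 0,"dz": 0,"roll": 0,"jaw": 1},
    {"dx": 0,"dy": 0,"dz": 0,"roll": 0,"jaw": 1},
    {"dx": 0,"dy": 0,"dz": 0,"roll": 0,"jaw": 1},
  ],
)

```text
time_s: 24.77
ee_pos: [0.6829, -0.0815, 0.0347]
eef_rot: [3.141, 0.0, 1.698]
force: [0.9, 0.5, 1.6]
grip_width: 0.0573
grip_force: 30.0
```

```bash
python3 go.py 495 323.5 270 97.3
```

```text
tcp [682.9 -81.5  34.7] yaw 97.3 q [-0.17  0.73  1.21 -0.    1.2  -0.3 ] t 24.77 grip 0.057347451580455885 30.000671844463795
roll -0.0 shift before turn [ 425.6 -135.  -235.3] after turn [ 425.6 -135.  -235.3]
```

>>> send_rows(
  rows=[
    {"dx": 0,"dy": 0,"dz": -15,"roll": 0,"jaw": 1},
    {"dx": 0,"dy": 0,"dz": -30,"roll": 0,"jaw": 1},
    {"dx": 0,"dy": 0,"dz": -30,"roll": 0,"jaw": 1},
    {"dx": 0,"dy": 0,"dz": -30,"roll": 0,"jaw": 1},
    {"dx": 0,"dy": 0,"dz": -30,"roll": 0,"jaw": 1},
    {"dx": 0,"dy": 0,"dz": -30,"roll": 0,"jaw": 1},
    {"dx": 0,"dy": 0,"dz": -30,"roll": 0,"jaw": 1},
    {"dx": 0,"dy": 0,"dz": 0,"roll": 0,"jaw": 1},
  ],
)

```text
time_s: 25.43
ee_pos: [0.6841, -0.0817, 0.236]
eef_rot: [3.133, 0.003, 1.698]
force: [0.4, -0.4, -0.7]
grip_width: 0.0573
grip_force: 30.0
```

>>> send_rows(
  rows=[
    {"dx": 20,"dy": -6,"dz": 0,"roll": 0,"jaw": 1},
    {"dx": 35,"dy": -11,"dz": 0,"roll": 0,"jaw": 1},
    {"dx": 35,"dy": -11,"dz": 0,"roll": 0,"jaw": 1},
    {"dx": 35,"dy": -11,"dz": 0,"roll": 0,"jaw": 1},
    {"dx": 35,"dy": -11,"dz": 0,"roll": 0,"jaw": 1},
    {"dx": 35,"dy": -11,"dz": 0,"roll": 0,"jaw": 1},
    {"dx": 35,"dy": -11,"dz": 0,"roll": 0,"jaw": 1},
    {"dx": 35,"dy": -11,"dz": 0,"roll": 0,"jaw": 1},
    {"dx": 35,"dy": -11,"dz": 0,"roll": 0,"jaw": 1},
    {"dx": 35,"dy": -11,"dz": 0,"roll": 0,"jaw": 1},
    {"dx": 35,"dy": -11,"dz": 0,"roll": 0,"jaw": 1},
    {"dx": 30,"dy": -9,"dz": 0,"roll": 0,"jaw": 1},
  ],
)

```text
time_s: 26.43
ee_pos: [0.5063, 0.3012, 0.2284]
eef_rot: [-3.14, 0.0, 1.699]
force: [0.3, 0.7, -2.2]
grip_width: 0.0578
grip_force: 30.0
```

>>> send_rows(
  rows=[
    {"dx": 26,"dy": -8.5,"dz": 0,"roll": 0,"jaw": 1},
    {"dx": 0,"dy": 0,"dz": 0,"roll": 0,"jaw": 1},
    {"dx": 0,"dy": 0,"dz": 0,"roll": 0,"jaw": 1},
    {"dx": 0,"dy": 0,"dz": 0,"roll": 0,"jaw": 1},
    {"dx": 0,"dy": 0,"dz": 0,"roll": 0,"jaw": 1},
  ],
)

```text
time_s: 26.85
ee_pos: [0.4966, 0.3231, 0.2289]
eef_rot: [-3.141, 0.0, 1.697]
force: [-0.1, 0.2, -2.3]
grip_width: 0.0571
grip_force: 30.0
```

```bash
python3 go.py 496 324.5 63 97.3
```

```text
tcp [496.6 323.1 228.9] yaw 97.2 q [ 0.52  0.36  1.31 -0.    1.47  0.39] t 26.85 grip 0.0571206290822186 29.999509463086724
roll -0.1 shift before turn [  1.4  -0.4 165.9] after turn [  1.4  -0.4 165.9]
```

>>> send_rows(
  rows=[
    {"dx": 0,"dy": -0.4,"dz": 25,"roll": 0,"jaw": 1},
    {"dx": 0,"dy": 0,"dz": 30,"roll": 0,"jaw": 1},
    {"dx": 0,"dy": 0,"dz": 30,"roll": 0,"jaw": 1},
    {"dx": 0,"dy": 0,"dz": 30,"roll": 0,"jaw": 1},
    {"dx": 0,"dy": 0,"dz": 30,"roll": 0,"jaw": 1},
    {"dx": 0,"dy": 0,"dz": 15,"roll": 0,"jaw": 1},
    {"dx": 0,"dy": 0,"dz": 0,"roll": 0,"jaw": 1},
    {"dx": 0,"dy": 0,"dz": 0,"roll": 0,"jaw": 1},
    {"dx": 0,"dy": 0,"dz": 0,"roll": 0,"jaw": 1},
  ],
)

```text
time_s: 27.6
ee_pos: [0.4968, 0.324, 0.0709]
eef_rot: [3.14, -0.001, 1.697]
force: [0.0, 1.2, -1.2]
grip_width: 0.0573
grip_force: 30.0
```

```bash
python3 go.py 496 324.5 63 97.3
```

```text
tcp [496.8 324.   70.9] yaw 97.3 q [ 0.52  0.49  1.5  -0.    1.14  0.39] t 27.6 grip 0.057267337719633535 29.99960209010169
roll -0.0 shift before turn [ 0.6 -0.7  7.9] after turn [ 0.6 -0.7  7.9]
```

>>> send_rows(
  rows=[
    {"dx": 0.4,"dy": -0.5,"dz": 3,"roll": 0,"jaw": 1},
    {"dx": 0,"dy": 0,"dz": 3,"roll": 0,"jaw": 1},
    {"dx": 0,"dy": 0,"dz": 1,"roll": 0,"jaw": 1},
    {"dx": 0,"dy": 0,"dz": 0,"roll": 0,"jaw": 1},
    {"dx": 0,"dy": 0,"dz": 0,"roll": 0,"jaw": 1},
  ],
)

```text
time_s: 28.02
ee_pos: [0.4953, 0.3245, 0.0626]
eef_rot: [3.141, -0.0, 1.698]
force: [0.1, -0.1, -0.5]
grip_width: 0.0574
grip_force: 30.0
```

>>> send_rows(
  rows=[
    {"dx": 0,"dy": 0,"dz": 1,"roll": 0,"jaw": 1},
    {"dx": 0,"dy": 0,"dz": 0,"roll": 0,"jaw": 1},
  ],
)

```text
time_s: 28.18
ee_pos: [0.4956, 0.3248, 0.0624]
eef_rot: [3.14, -0.001, 1.698]
force: [-1.0, -0.2, 7.6]
grip_width: 0.0571
grip_force: 30.0
```

>>> send_rows(
  rows=[
    {"dx": 0,"dy": 0,"dz": -0.7,"roll": 0,"jaw": 0.2},
    {"dx": 0,"dy": 0,"dz": 0,"roll": 0,"jaw": -0.4},
    {"dx": 0,"dy": 0,"dz": 0,"roll": 0,"jaw": -0.7},
    {"dx": 0,"dy": 0,"dz": 0,"roll": 0,"jaw": -1},
    {"dx": 0,"dy": 0,"dz": 0,"roll": 0,"jaw": -1},
    {"dx": 0,"dy": 0,"dz": 0,"roll": 0,"jaw": -1},
    {"dx": 0,"dy": 0,"dz": -15,"roll": 0,"jaw": -1},
    {"dx": 0,"dy": 0,"dz": -30,"roll": 0,"jaw": -1},
    {"dx": 0,"dy": 0,"dz": -30,"roll": 0,"jaw": -1},
    {"dx": 0,"dy": 0,"dz": -35,"roll": 0,"jaw": -1},
    {"dx": 0,"dy": 0,"dz": -30,"roll": 0,"jaw": -1},
    {"dx": 0,"dy": 0,"dz": -20,"roll": 0,"jaw": -1},
  ],
)

```text
time_s: 29.18
ee_pos: [0.4957, 0.3247, 0.2255]
eef_rot: [3.138, -0.001, 1.698]
force: [-1.3, 0.6, 0.7]
grip_width: 0.094
grip_force: 0.0
```

>>> send_rows(
  rows=[
    {"dx": 0,"dy": 0,"dz": 0,"roll": 7,"jaw": -1},
    {"dx": 0,"dy": 0,"dz": 0,"roll": 7,"jaw": -1},
    {"dx": 0,"dy": 0,"dz": 0,"roll": 7,"jaw": -1},
    {"dx": 0,"dy": 0,"dz": 0,"roll": 7,"jaw": -1},
    {"dx": 0,"dy": 0,"dz": 0,"roll": 7,"jaw": -1},
    {"dx": 0,"dy": 0,"dz": 0,"roll": 7,"jaw": -1},
    {"dx": 0,"dy": 0,"dz": 0,"roll": 7,"jaw": -1},
    {"dx": 0,"dy": 0,"dz": 0,"roll": 7,"jaw": -1},
    {"dx": 0,"dy": 0,"dz": 0,"roll": 7,"jaw": -1},
    {"dx": 0,"dy": 0,"dz": 0,"roll": 7,"jaw": -1},
    {"dx": 0,"dy": 0,"dz": 0,"roll": 7,"jaw": -1},
    {"dx": 0,"dy": 0,"dz": 0,"roll": 7,"jaw": -1},
  ],
)

```text
time_s: 30.18
ee_pos: [0.4952, 0.3244, 0.222]
eef_rot: [3.142, 0.0, 0.226]
force: [-0.5, -0.4, 0.3]
grip_width: 0.094
grip_force: 0.0
```

>>> send_rows(
  rows=[
    {"dx": 0,"dy": 0,"dz": 0,"roll": 6,"jaw": -1},
    {"dx": 0,"dy": 0,"dz": 0,"roll": 0,"jaw": -1},
  ],
)

```text
time_s: 30.35
ee_pos: [0.4952, 0.3244, 0.222]
eef_rot: [3.142, 0.0, 0.122]
force: [0.1, -0.5, 1.1]
grip_width: 0.0941
grip_force: 0.0
```

```bash
python3 go.py 429 -98 160 7.3
```

```text
tcp [495.2 324.4 222. ] yaw 7.0 q [0.52 0.36 1.32 0.   1.45 1.97] t 30.35 grip 0.09405338788484756 0.0
roll -0.3 shift before turn [-117.3  411.2   62. ] after turn [-119.3  410.6   62. ]
```

>>> send_rows(
  rows=[
    {"dx": -9.8,"dy": 34.3,"dz": 0,"roll": 0,"jaw": -1},
    {"dx": -9.8,"dy": 34.3,"dz": 0,"roll": 0,"jaw": -1},
    {"dx": -9.8,"dy": 34.3,"dz": 0,"roll": 0,"jaw": -1},
    {"dx": -9.8,"dy": 34.3,"dz": 0,"roll": 0,"jaw": -1},
    {"dx": -9.8,"dy": 34.3,"dz": 0,"roll": 0,"jaw": -1},
    {"dx": -9.8,"dy": 34.3,"dz": 0,"roll": 0,"jaw": -1},
    {"dx": -9.8,"dy": 34.3,"dz": 0,"roll": 0,"jaw": -1},
    {"dx": -9.8,"dy": 34.3,"dz": 0,"roll": 0,"jaw": -1},
    {"dx": -9.8,"dy": 34.3,"dz": 0,"roll": 0,"jaw": -1},
    {"dx": -9.8,"dy": 34.3,"dz": 0,"roll": 0,"jaw": -1},
    {"dx": -9.8,"dy": 34.3,"dz": 0,"roll": 0,"jaw": -1},
    {"dx": -9.8,"dy": 34.3,"dz": 0,"roll": 0,"jaw": -1},
  ],
)

```text
time_s: 31.35
ee_pos: [0.4303, -0.1004, 0.2223]
eef_rot: [3.141, -0.001, 0.132]
force: [1.3, 0.9, -0.3]
grip_width: 0.0941
grip_force: 0.0
```

>>> send_rows(
  rows=[
    {"dx": 0,"dy": 0,"dz": 20,"roll": 0,"jaw": -1},
    {"dx": 0,"dy": 0,"dz": 20,"roll": 0,"jaw": -1},
    {"dx": 0,"dy": 0,"dz": 20,"roll": 0,"jaw": -1},
    {"dx": 0,"dy": 0,"dz": 0,"roll": 0,"jaw": -1},
    {"dx": 0,"dy": 0,"dz": 0,"roll": 0,"jaw": -1},
    {"dx": 0,"dy": 0,"dz": 0,"roll": 0,"jaw": -1},
  ],
)

```text
time_s: 31.85
ee_pos: [0.4314, -0.0988, 0.1633]
eef_rot: [3.141, -0.001, 0.129]
force: [-0.3, 0.5, -0.1]
grip_width: 0.0939
grip_force: 0.0
```

```bash
python3 go.py 429 -98 64 7.3;python3 - <<'E'
from station import *
from h import *
for n in("top","side"):
    c=camera(n);np.savez(n+"9.npz",**c);W=cloud(c)
    for nm,p,h,r in(("honey",(.524,.1),.126,.055),("milk",(.496,.324),.121,.055),("boxb",(.508,.211),.174,.055),("sL",(.524,.1),.04,.085),("sS",(.496,.324),.035,.075),("tin",(.429,-.098),.104,.055)):
        try:
            q,rc=at(c,W,p,h,h-.01,r);print(nm,n,len(q),np.round(rc[0],1),np.round(rc[1]),round(rc[2],1))
        except Exception as e:print(nm,n,"hidden")
cv2.imwrite("pics/side9.png",cv2.resize(c["frame"][120:270,230:430,::-1],(800,600)))
E
```

```text
tcp [431.4 -98.8 163.3] yaw 7.4 q [-0.31  0.07  1.82  0.    1.25  1.13] t 31.85 grip 0.09391297716898526 0.0
roll 0.1 shift before turn [-2.3 -1.1 99.3] after turn [-2.3 -1.1 99.3]
honey top 207 [523.  101.8] [59. 57.] 1.2
milk top 154 [497.6 324.8] [55. 54.] 2.6
boxb top 277 [508.6 214.1] [58. 68.] 7.7
sL top 554 [525.5 102.3] [132. 132.] 1.2
sS top 420 [496.5 323.4] [116. 120.] 25.8
tin top hidden
honey side 11 [495.9  96.8] [10. 14.] 1.6
milk side 136 [494.8 315.7] [55. 53.] 62.6
boxb side 281 [507.2 207.5] [59. 73.] 6.7
sL side 21 [505.  140.2] [22. 14.] 71.5
sS side 231 [469.4 318.2] [ 60. 112.] 12.4
tin side 247 [ 427.  -101.1] [58. 62.] 4.3
```

View pics/side9.png

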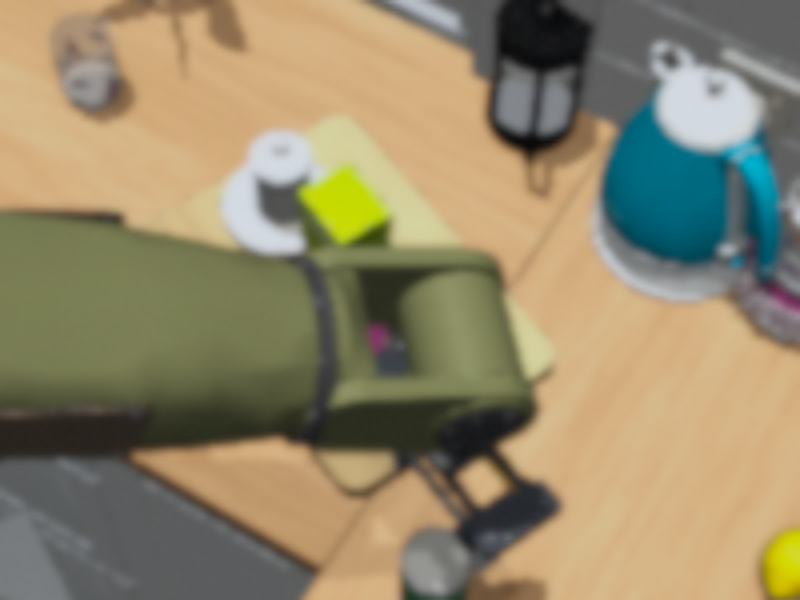

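The milk pot stands in the white saucer at (280,180), and the boxes are stacked squarely. Now the tin.

>>> send_rows(
  rows=[
    {"dx": -2.3,"dy": -1,"dz": 25,"roll": 0,"jaw": -1},
    {"dx": 0,"dy": 0,"dz": 25,"roll": 0,"jaw": -1},
    {"dx": 0,"dy": 0,"dz": 25,"roll": 0,"jaw": -1},
    {"dx": 0,"dy": 0,"dz": 25,"roll": 0,"jaw": -1},
    {"dx": 0,"dy": 0,"dz": 6,"roll": 0,"jaw": -1},
    {"dx": 0,"dy": 0,"dz": 0,"roll": 0,"jaw": 0.3},
    {"dx": 0,"dy": 0,"dz": 0,"roll": 0,"jaw": 1},
    {"dx": 0,"dy": 0,"dz": 0,"roll": 0,"jaw": 1},
    {"dx": 0,"dy": 0,"dz": 0,"roll": 0,"jaw": 1},
    {"dx": 0,"dy": 0,"dz": 0,"roll": 0,"jaw": 1},
    {"dx": 0,"dy": 0,"dz": 0,"roll": 0,"jaw": 1},
    {"dx": 0,"dy": 0,"dz": 0,"roll": 0,"jaw": 1},
  ],
)

```text
time_s: 32.95
ee_pos: [0.429, -0.0983, 0.0568]
eef_rot: [3.141, -0.001, 0.127]
force: [-1.9, 0.9, 7.5]
grip_width: 0.0597
grip_force: 30.0
```

>>> send_rows(
  rows=[
    {"dx": 0,"dy": 0,"dz": 0,"roll": 0,"jaw": 1},
    {"dx": 0,"dy": 0,"dz": 0,"roll": 0,"jaw": 1},
  ],
)

```text
time_s: 33.12
ee_pos: [0.429, -0.0982, 0.0568]
eef_rot: [3.141, -0.001, 0.127]
force: [-0.5, 0.2, 6.5]
grip_width: 0.06
grip_force: 30.0
```

```bash
python3 go.py 432.1 200.6 120 7.3;python3 - <<'E'
from station import *
from h import *
for n in("top","side"):
    c=camera(n);W=cloud(c)
    for nm,p,h,r in(("tin",(.429,-.098),.104,.055),):
        try:
            q,rc=at(c,W,p,h,h-.01,r);print(nm,n,len(q),np.round(rc[0],1),np.round(rc[1]),round(rc[2],1))
        except Exception as e:print(nm,n,"hidden")
E
```

```text
tcp [429.  -98.2  56.8] yaw 7.3 q [-0.31  0.2   1.94  0.    1.    1.14] t 33.12 grip 0.06003302310540253 30.010124788968824
roll -0.0 shift before turn [  41.1 -296.   -63.2] after turn [  41.1 -296.   -63.2]
tin top hidden
tin side 107 [ 412.4 -102. ] [27. 84.] 6.8
```

>>> send_rows(
  rows=[
    {"dx": 0,"dy": 0,"dz": -15,"roll": 0,"jaw": 1},
    {"dx": 0,"dy": 0,"dz": -25,"roll": 0,"jaw": 1},
    {"dx": 0,"dy": 0,"dz": -23,"roll": 0,"jaw": 1},
    {"dx": 3,"dy": -20,"dz": 0,"roll": 0,"jaw": 1},
    {"dx": 5,"dy": -36,"dz": 0,"roll": 0,"jaw": 1},
    {"dx": 5,"dy": -36,"dz": 0,"roll": 0,"jaw": 1},
    {"dx": 5,"dy": -36,"dz": 0,"roll": 0,"jaw": 1},
    {"dx": 5,"dy": -36,"dz": 0,"roll": 0,"jaw": 1},
    {"dx": 5,"dy": -36,"dz": 0,"roll": 0,"jaw": 1},
    {"dx": 5,"dy": -36,"dz": 0,"roll": 0,"jaw": 1},
    {"dx": 5,"dy": -36,"dz": 0,"roll": 0,"jaw": 1},
    {"dx": 3,"dy": -24,"dz": 0,"roll": 0,"jaw": 1},
  ],
)

```text
time_s: 34.22
ee_pos: [0.4309, 0.2034, 0.1189]
eef_rot: [-3.141, 0.0, 0.129]
force: [1.0, -0.5, -2.6]
grip_width: 0.0597
grip_force: 30.0
```

>>> send_rows(
  rows=[
    {"dx": 0,"dy": 0,"dz": 0,"roll": 0,"jaw": 1},
    {"dx": 0,"dy": 0,"dz": 0,"roll": 0,"jaw": 1},
    {"dx": 0,"dy": 0,"dz": 0,"roll": 0,"jaw": 1},
    {"dx": 0,"dy": 0,"dz": 0,"roll": 0,"jaw": 1},
  ],
)

```text
time_s: 34.55
ee_pos: [0.4315, 0.1999, 0.119]
eef_rot: [3.141, 0.0, 0.126]
force: [-0.3, 0.0, -4.2]
grip_width: 0.06
grip_force: 30.0
```

```bash
python3 go.py 432.1 200.6 79 7.3
```

```text
tcp [431.5 199.9 119. ] yaw 7.2 q [ 0.36  0.19  1.79 -0.    1.16  1.8 ] t 34.55 grip 0.05997067277728403 29.994470341480337
roll -0.1 shift before turn [ 0.7 -0.7 40. ] after turn [ 0.7 -0.7 40. ]
```

>>> send_rows(
  rows=[
    {"dx": 0.5,"dy": -0.5,"dz": 12,"roll": 0,"jaw": 1},
    {"dx": 0,"dy": 0,"dz": 12,"roll": 0,"jaw": 1},
    {"dx": 0,"dy": 0,"dz": 8,"roll": 0,"jaw": 1},
    {"dx": 0,"dy": 0,"dz": 5,"roll": 0,"jaw": 1},
    {"dx": 0,"dy": 0,"dz": 2,"roll": 0,"jaw": 1},
    {"dx": 0,"dy": 0,"dz": 0,"roll": 0,"jaw": 1},
    {"dx": 0,"dy": 0,"dz": 0,"roll": 0,"jaw": 1},
  ],
)

```text
time_s: 35.13
ee_pos: [0.4322, 0.2012, 0.0805]
eef_rot: [-3.141, -0.001, 0.127]
force: [0.8, -0.6, -3.7]
grip_width: 0.0601
grip_force: 30.0
```

>>> send_rows(
  rows=[
    {"dx": 0,"dy": 0,"dz": 1,"roll": 0,"jaw": 1},
    {"dx": 0,"dy": 0,"dz": 0,"roll": 0,"jaw": 1},
  ],
)

```text
time_s: 35.3
ee_pos: [0.4321, 0.2013, 0.0793]
eef_rot: [-3.141, -0.0, 0.127]
force: [0.2, -0.5, -4.2]
grip_width: 0.06
grip_force: 30.0
```

```bash
python3 go.py 432.1 200.6 79 7.3
```

```text
tcp [432.1 201.3  79.3] yaw 7.3 q [0.36 0.24 1.83 0.   1.07 1.8 ] t 35.3 grip 0.059996927257049804 29.994459341978654
roll -0.0 shift before turn [-0.1  0.7  0.3] after turn [-0.1  0.7  0.3]
```

>>> send_rows(
  rows=[
    {"dx": 0,"dy": 0.5,"dz": 1,"roll": 0,"jaw": 1},
    {"dx": 0,"dy": 0,"dz": 0,"roll": 0,"jaw": 1},
  ],
)

```text
time_s: 35.47
ee_pos: [0.4324, 0.201, 0.0785]
eef_rot: [-3.141, -0.001, 0.127]
force: [-1.0, 0.3, 2.8]
grip_width: 0.0598
grip_force: 30.0
```

>>> send_rows(
  rows=[
    {"dx": 0,"dy": 0,"dz": 0.5,"roll": 0,"jaw": 1},
    {"dx": 0,"dy": 0,"dz": 0,"roll": 0,"jaw": 1},
  ],
)

```text
time_s: 35.63
ee_pos: [0.4325, 0.201, 0.0785]
eef_rot: [-3.141, -0.002, 0.127]
force: [-2.5, 0.8, 8.4]
grip_width: 0.06
grip_force: 30.0
```

>>> send_rows(
  rows=[
    {"dx": 0,"dy": 0,"dz": -0.5,"roll": 0,"jaw": 0.2},
    {"dx": 0,"dy": 0,"dz": 0,"roll": 0,"jaw": -0.4},
    {"dx": 0,"dy": 0,"dz": 0,"roll": 0,"jaw": -0.7},
    {"dx": 0,"dy": 0,"dz": 0,"roll": 0,"jaw": -1},
    {"dx": 0,"dy": 0,"dz": 0,"roll": 0,"jaw": -1},
    {"dx": 0,"dy": 0,"dz": 0,"roll": 0,"jaw": -1},
    {"dx": 0,"dy": 0,"dz": -15,"roll": 0,"jaw": -1},
    {"dx": 0,"dy": 0,"dz": -30,"roll": 0,"jaw": -1},
    {"dx": 0,"dy": 0,"dz": -35,"roll": 0,"jaw": -1},
    {"dx": 0,"dy": 0,"dz": -35,"roll": 0,"jaw": -1},
  ],
)

```text
time_s: 36.47
ee_pos: [0.4316, 0.2006, 0.1943]
eef_rot: [3.141, 0.001, 0.127]
force: [0.5, -0.3, 1.2]
grip_width: 0.0943
grip_force: 0.0
```

>>> send_rows(
  rows=[
    {"dx": -5,"dy": 30,"dz": 0,"roll": 0,"jaw": -1},
    {"dx": -5,"dy": 38,"dz": 0,"roll": 0,"jaw": -1},
    {"dx": -5,"dy": 38,"dz": 0,"roll": 0,"jaw": -1},
    {"dx": -5,"dy": 38,"dz": 0,"roll": 0,"jaw": -1},
    {"dx": -5,"dy": 38,"dz": 0,"roll": 0,"jaw": -1},
    {"dx": -5,"dy": 38,"dz": 0,"roll": 0,"jaw": -1},
    {"dx": -5,"dy": 38,"dz": 0,"roll": 0,"jaw": -1},
    {"dx": -5,"dy": 38,"dz": 0,"roll": 0,"jaw": -1},
    {"dx": -5,"dy": 38,"dz": 0,"roll": 0,"jaw": -1},
    {"dx": -5,"dy": 38,"dz": 0,"roll": 0,"jaw": -1},
    {"dx": -5,"dy": 38,"dz": 0,"roll": 0,"jaw": -1},
    {"dx": 0,"dy": 0,"dz": 0,"roll": 0,"jaw": -1},
  ],
)

```text
time_s: 37.47
ee_pos: [0.4289, -0.2178, 0.1927]
eef_rot: [3.141, 0.001, 0.123]
force: [0.9, 0.2, -0.9]
grip_width: 0.094
grip_force: 0.0
```

```bash
python3 - <<'E'
from station import *
from h import *
for n in("top","side"):
    c=camera(n);np.savez(n+"10.npz",**c);W=cloud(c)
    for nm,p,h,r in(("tin",(.432,.201),.126,.05),("honey",(.524,.1),.126,.055),("milk",(.496,.324),.115,.055),("boxb",(.508,.211),.174,.055),("sL",(.524,.1),.04,.085),("sS",(.496,.324),.035,.075),("board",(.508,.211),.022,.25)):
        try:
            q,rc=at(c,W,p,h,h-.01,r);print(nm,n,len(q),np.round(rc[0],1),np.round(rc[1]),round(rc[2],1))
        except Exception as e:print(nm,n,"hidden")
    cv2.imwrite(f"pics/{n}10.png",cv2.resize(c["frame"][120:270,200:400,::-1],(800,600),interpolation=cv2.INTER_CUBIC))
E
```

```text
tin top 198 [431.5 201.8] [58. 57.] 1.8
honey top 209 [523.  101.8] [59. 57.] 1.2
milk top 174 [499.  325.7] [56. 54.] 2.6
boxb top 282 [508.3 213.9] [58. 69.] 7.1
sL top 556 [525.5 102.3] [132. 132.] 1.2
sS top 437 [498.1 324.8] [114. 137.] 88.5
board top 3820 [509.3 214.1] [251. 360.] 7.4
tin side 205 [430.7 196.9] [59. 58.] 61.9
honey side 213 [522.8  99.4] [59. 61.] 67.8
milk side 163 [495.5 317.6] [60. 53.] 62.6
boxb side 280 [507.  207.2] [59. 74.] 6.4
sL side 63 [500.9 151.1] [48. 30.] 61.4
sS side 211 [468.  317.9] [ 62. 112.] 12.4
board side 1195 [547.7 215.7] [171. 356.] 7.5
```

View pics/top10.png

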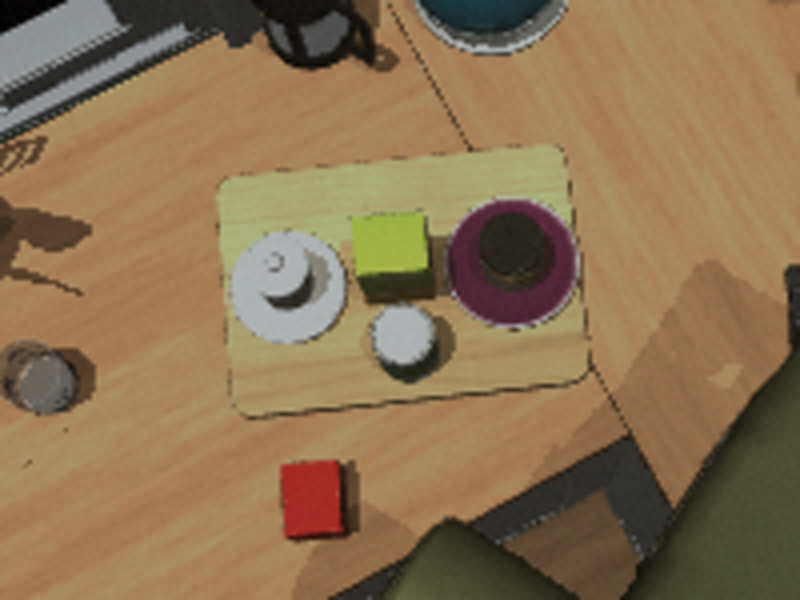

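View pics/side10.png

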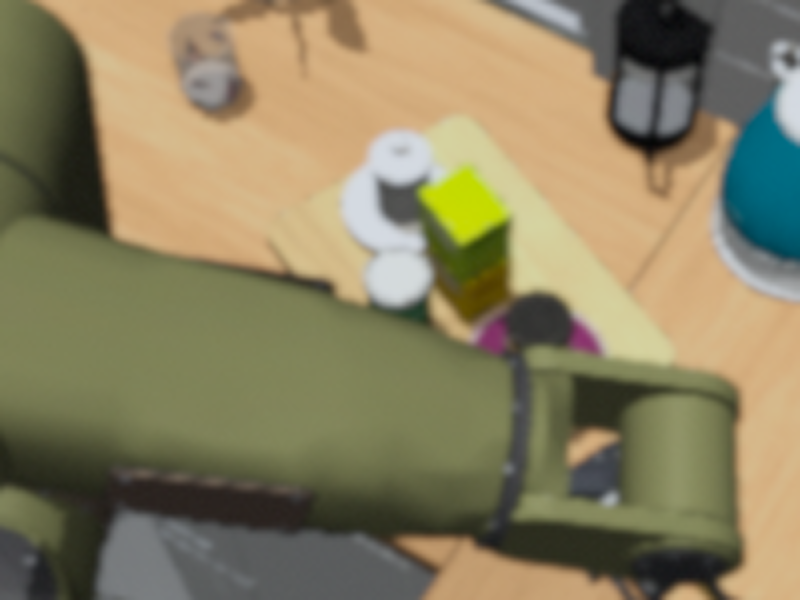

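Both views show everything upright and in place within about 2 mm: the stack at top (392,250), honey in the purple saucer, milk in the white one, and the tin in front. The glass and the red box are untouched. I hand it in.

```bash
python3 -c "
from station import *
print(hand_in())"
```

```text
the job is handed in; nothing more can be done
None
```

The job is done and handed in: the tea boxes are stacked mid-board with green on yellow, the honey jar and milk pot stand in their saucers, and the tin stands in front. By the last camera check all were upright and within about 2–3 mm of their places.

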